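# Set out the counting discs: tip the caddy, sort the rows

## Task

Set out the counting discs for the lesson: take the caddy by its grip, hold its open end close above the sorting tray and tip it just far enough (never past 60 degrees) that the red flap swings open and every disc slides out, and stand the caddy back squarely on its cork mat, upright with the flap hanging shut. Lay all the discs flat in single rows between the rails, none on top of another: the large ones in the wide blue rack, the small ones in the narrow yellow rack. Leave the scale, paperweight, stacker and bead bowl where they are.

Things in the scene. Friction and masses are not known exactly. Their poses are not given: they have to be found in the camera images.
- caddy_mid (a point): disc caddy: loose flat box, dark wood with clear roof, 196 (x) by 84 (y) by 62 mm high without its grip, 0.38 kg empty, 4 mm walls, smooth inside; discs lie in it up to three deep. Point: middle of the box, 31 mm above its underside. Its -x end is open but for the red flap; tipped with that end down, discs slide from about 20 degrees; 40 to 55 degrees, shifted a little, empties it
- caddy_grip (a point): middle of the wooden grip on the caddy's roof: a solid bar 24 mm wide along the caddy's x, 80 mm long along its y, 40 mm tall, over the middle of the box; point 20 mm above the roof and 82 mm above the caddy's underside. Pinch it firmly across its 24 mm (along the caddy's x)
- caddy_lip (a point): middle of the lower edge of the caddy's open end, on its underside, 98 mm from the middle along the caddy's -x
- flap (a joint): the red flap over the caddy's open end, 82 mm wide and 60 mm high, hung freely from the front edge of the roof: 0 = hangs shut, grows to 1.7 rad as its lower edge swings outward; it falls open and shut by its own weight
- mat: cork mat fixed on the bench, 240 mm (x) by 130 mm (y), 4 mm thick, the caddy's home; origin in the middle of its underside
- tray: sorting tray fixed on the bench: light floor 270 mm (x) by 210 mm (y) outside, floor 4 mm thick, dark rim 7 mm wide whose top is 10 mm above the bench; origin in the middle of its underside
- wide_rack: wide row rack fixed on the bench, blue lane: 250 mm (x) by 90 mm (y); one straight lane along x, 234 mm long and 78 mm wide between the rails, lane floor 5 mm above the bench, rails and ends 10 mm above the bench; origin in the middle of its underside
- narrow_rack: narrow row rack fixed on the bench, yellow lane: same outside size and heights, lane 234 mm long and 60 mm wide; origin in the middle of its underside
- big1_center (a point): large orange acrylic disc 1: a flat cylinder, diameter 64 mm, 16 mm thick, 61 g, smooth; point at its centre, z along its axis (it may come to lie either face up), starts in the caddy
- big2_center (a point): large orange acrylic disc 2: a flat cylinder, diameter 64 mm, 16 mm thick, 61 g, smooth; point at its centre, z along its axis (it may come to lie either face up), starts in the caddy, but is absent in some runs
- big3_center (a point): large orange acrylic disc 3: a flat cylinder, diameter 64 mm, 16 mm thick, 61 g, smooth; point at its centre, z along its axis (it may come to lie either face up), starts in the caddy
- small1_center (a point): small orange acrylic disc 1: a flat cylinder, diameter 46 mm, 16 mm thick, 32 g, smooth; point at its centre, z along its axis (it may come to lie either face up), starts in the caddy
- small2_center (a point): small orange acrylic disc 2: a flat cylinder, diameter 46 mm, 16 mm thick, 32 g, smooth; point at its centre, z along its axis (it may come to lie either face up), starts in the caddy
- small3_center (a point): small orange acrylic disc 3: a flat cylinder, diameter 46 mm, 16 mm thick, 32 g, smooth; point at its centre, z along its axis (it may come to lie either face up), starts in the caddy, but is absent in some runs
- small4_center (a point): small orange acrylic disc 4: a flat cylinder, diameter 46 mm, 16 mm thick, 32 g, smooth; point at its centre, z along its axis (it may come to lie either face up), starts in the caddy, but is absent in some runs
- scale: bystander: wooden balance scale, base 120 by 200 mm, beam with two cups 300 mm long along its y, 220 mm tall; origin under its base
- paperweight: bystander: grey stone paperweight, 90 mm across, 36 mm high
- stacker: bystander: blue wooden pyramid stacker, base 100 by 100 mm, 150 mm tall
- bowl: bystander: copper bead bowl, 124 mm across, 45 mm high
Things that resemble listed ones, but are neither listed nor needed, are in the scene too. There is more than one size of the part that bears caddy_mid; the job needs the larger.

How it is judged:
By the outcome, as a careful person would: the job done as asked, in the order asked, and still so for the second after the job is handed in, with the robot touching nothing.
Of big2, small3, small4 only 1 to 3 are there at a start; the rules pass over those that are not, and their reading is None.
At some moment in a run one of big1, big2, big3, small1, small2, small3, small4 may be knocked a few centimetres aside while the robot is not near it.
It also fails if it takes over 210 s, if anything falls off the work surface, if the arm or the gripper's body presses on something with over 40 N, if the wrist force passes 120 N, or if a joint passes its speed limit or range.

## Robot

A 7-joint arm with a two-finger parallel gripper is mounted at the origin on the work surface. World frame = base frame: x ahead of the robot, y to its left, z up, the work surface at z = 0. Lengths are in m, angles in rad, forces in N, time in s.
With the tool pointing down it reaches from about 0.4 to 0.85 m from the base axis. Payload 4.5 kg.
Tool frame: the origin (TCP) lies at the very end of the fingers, on their centre line; the grasp point (between the pads) lies 19 mm behind it (robot.grasp_offset is the distance from the TCP to the grasp point, in m); z points along the fingers, y is the line along which they close (so a half turn about z gives the same grasp; the last joint's range is limited). The gripper opens to 88 mm and grips with 3 to 60 N. Pads are 18 mm wide; open, the fingers measure 123 mm over their backs; the gripper's body (75 mm by 187 mm) begins 45 mm behind the grasp point.
Start: joints at [1.156, 0.689, -0.195, 1.565, 0.157, 0.902, -0.215], TCP at [0.271, -0.563, 0.239] pointing down, gripper open.
Joint ranges: [-3.01, 3.01], [-0.46, 2.08], [-1.47, 1.51], [0.13, 2.56], [-1, 4.14], [0.04, 2.09], [-2.66, 2.66]. Speed limits (rad/s): [2.57, 2.57, 3.14, 3.14, 3.14, 3.14, 3.14].

## Interface

Orientations are given as [roll, pitch, yaw] about the fixed x, y, z axes, in that order (R = Rz(yaw) Ry(pitch) Rx(roll)).
In Python, from plant import sensors, camera, get_calibration, robot gives the robot as it stands.
- The arm moves only by the tool arm_command, never from a script. Its argument "targets" is a list of rows, each an object with "turn": the turn, a rotation vector about the world's x, y, z in degrees, a list of three; "slide": the shift along the world's x, y, z in mm, a list of three; "fingers": the closure in counts, from 0 (fully open) to 255 (shut). A call has 1 to 8 rows; each row shifts and turns the commanded pose from where the row before left it; what a row does not reach is not made up. A row lasts 1/8 s, in which the tool goes at most 62.5 mm and 10.7 degrees, less where a joint would pass 70% of its speed; a pose out of reach is approached as far as the arm can. A call is refused whole if a number of a shift passes 62.5 or a number of a turn 10.7, either way. A call with a gripper value outside its range is refused whole. The fingers move at their own pace and stop on an object; the grip force is fixed at half the most. Time passes only in rows, so rows that do not move let the fingers close. It gives the time, the measured TCP pose, the force, the opening and the grip force at its end, in the units of the state.
- sensors.state(): the state, without advancing time (a new reading comes with each control period).
- camera(name): name is "scene" or "side" or "wrist"; returns the picture (420x560x3 uint8, red, green, blue); there is no depth.
- get_calibration(name): a dict with "vfov" (degrees; the focal length in pixels is half the picture's height over the tangent of half this angle, whatever the lens; pixels are square), "cx", "cy" (the principal point, pixels), "extrinsics" (4x4, takes a point from world to camera coordinates). Camera axes: x right, y up, looking along -z (the intrinsics and any distortion apply to the point x, -y, -z); pixel columns grow to the right and rows downward; lengths in m; the calibration is good to about 2 mm. The wrist camera is an equidistant fisheye: a pixel r from the principal point sees the ray r / f radians off the axis. A picture is of the moment at which its call begins: read the wrist's pose just before it. get_calibration takes no time and is no camera call; for the wrist camera it gives the pose at the moment of the call.
- robot.finish_job(): hands the job in; it is judged then, once.
The state is a dict: "clock": time; "q": joint angles; "qd": joint speeds; "tau": joint torques, N m; "tool_pos": TCP position; "orientation": TCP orientation; "ft_force": force on the tool from outside, world axes, zero at the start; "moment": the same for the moment, N m; "width": finger opening in m; "grasp_force": force on a finger pad.
Only numpy, scipy, OpenCV 4.12 (cv2) and the standard library are available. Lean on these libraries where they do the work, as an engineer would, in place of code of your own. Each camera call takes 0.05 s, during which the arm holds its last target. There are 200 camera calls.

## Working session

There is one attempt and no reset: what is moved stays moved. The work goes in short steps, Python scripts to look and compute and a tool call to move; the robot and the scene stay as the last step left them, time stands still between calls to the robot, and variables do not carry over. Pictures are saved under pics/ and viewed, at most 14 in all, crops included, and the job is handed in when it is done.

Besides the shell and the picture viewer there is one more tool, called after "Call:" in YAML: its name, and indented under it one key for each argument. arm_command: Moves the arm, as the interface text tells. Its arguments: {"type":"object","properties":{"targets":{"type":"array","items":{"type":"object","properties":{"turn":{"type":"array","items":{"type":"number"}},"slide":{"type":"array","items":{"type":"number"}},"fingers":{"type":"number"}}}}},"required":["targets"]}

```bash
ls; mkdir -p pics
cat > h.py <<'E'
import numpy as np, cv2
from plant import sensors, camera, get_calibration, robot
def snap(n,f):
    c=get_calibration(n); im=camera(n); cv2.imwrite('pics/'+f+'.png',im[:,:,::-1]); 
    np.savez('pics/'+f+'.npz',im=im,vfov=c['vfov'],cx=c['cx'],cy=c['cy'],E=np.array(c['extrinsics'])); return im,c
def ray(c,u,v,fish=False):
    f=210/np.tan(np.radians(c['vfov'])/2); x=(u-c['cx']);y=(v-c['cy'])
    if fish:
        r=np.hypot(x,y)+1e-9; t=r/f; d=np.array([x/r*np.sin(t),-y/r*np.sin(t),-np.cos(t)])
    else: d=np.array([x/f,-y/f,-1])
    E=np.array(c['extrinsics']); R=E[:3,:3]; return -R.T@E[:3,3], R.T@d
def at(c,u,v,z,fish=False):
    o,d=ray(c,u,v,fish); return (o+d*(z-o[2])/d[2])
def proj(c,P,fish=False):
    E=np.array(c['extrinsics']); p=E[:3,:3]@np.array(P)+E[:3,3]; f=210/np.tan(np.radians(c['vfov'])/2)
    x,y,z=p[0],-p[1],-p[2]
    if fish:
        r=np.hypot(x,y); t=np.arctan2(r,z); return np.array([c['cx']+f*t*x/r,c['cy']+f*t*y/r])
    return np.array([c['cx']+f*x/z,c['cy']+f*y/z])
def load(f): 
    d=np.load('pics/'+f+'.npz'); return {k:d[k] for k in ('vfov','cx','cy')}|{'extrinsics':d['E'],'im':d['im']}
E
python3 - <<'E'
from h import *
print(sensors.state())
for n in('scene','side','wrist'):
    im,c=snap(n,n+'0'); print(n,c)
a=cv2.imread('pics/scene0.png');b=cv2.imread('pics/side0.png')
E
```

```text
pics
{'clock': 0.0, 'q': array([ 1.15580039,  0.68999733, -0.19449126,  1.56631454,  0.15731924,
        0.90251374, -0.21510024]), 'qd': array([-2.62617666e-05,  3.36025924e-04, -1.14966281e-03,  7.00456517e-04,
       -4.43621723e-04, -2.98003755e-05, -1.16347177e-04]), 'tau': array([ 7.05763614e-04, -5.27559865e+01, -1.26651898e+00, -1.53422731e+01,
       -5.26586152e-02,  6.55790194e-03,  1.37337061e-04]), 'tool_pos': array([ 0.27084427, -0.56257372,  0.237909  ]), 'orientation': array([-3.13975899e+00,  1.62401750e-04,  4.48871029e-01]), 'ft_force': array([-1.25705617,  0.53893899, -0.12307453]), 'moment': array([-0.02196859, -0.03340528, -0.01959752]), 'grasp_force': 0.0, 'width': 0.08781613232928154}
scene {'vfov': 45.43912002415058, 'cx': 281.4379985880452, 'cy': 216.2370933664536, 'extrinsics': array([[ 0.00604205,  0.99984883, -0.0163036 ,  0.01379808],
       [-0.74845314,  0.01533397,  0.66301038,  0.32531131],
       [ 0.66316015,  0.00819654,  0.74843265, -1.70463788],
       [ 0.        ,  0.        ,  0.        ,  1.        ]])}
side {'vfov': 42.593758797901806, 'cx': 278.971089019536, 'cy': 203.90525142095376, 'extrinsics': array([[-0.99628459, -0.08423965,  0.01790801,  0.53038561],
       [ 0.07621518, -0.76558009,  0.63881013, -0.08362643],
       [-0.04010313,  0.63780155,  0.76915598, -1.71850838],
       [ 0.        ,  0.        ,  0.        ,  1.        ]])}
wrist {'vfov': 65.70646984690485, 'cx': 278.75696791317773, 'cy': 204.6189312727719, 'extrinsics': array([[ 4.35235998e-01, -9.00315979e-01, -8.73849882e-04,
        -6.23546824e-01],
       [ 8.64964386e-01,  4.18415045e-01, -2.77065807e-01,
         4.05729805e-02],
       [ 2.49812405e-01,  1.19833164e-01,  9.60850548e-01,
        -3.89095760e-01],
       [ 0.00000000e+00,  0.00000000e+00,  0.00000000e+00,
         1.00000000e+00]])}
```

View pics/scene0.png

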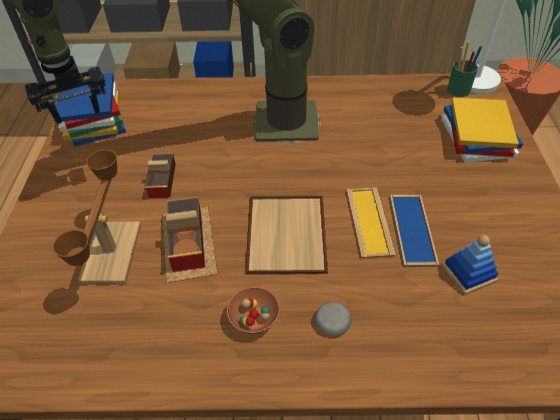

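View pics/side0.png

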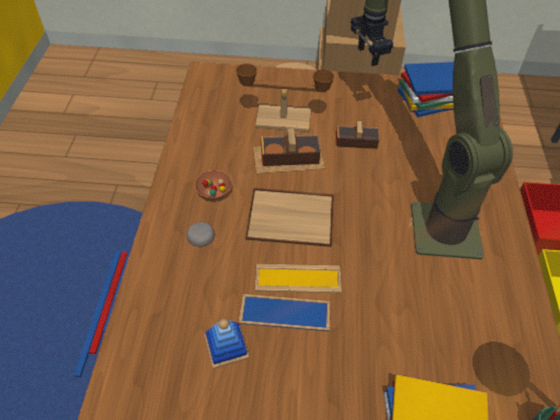

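The scene view shows two candidates for the caddy: the large box on the cork mat at scene (185,235), or side (290,150), and a small lookalike off the mat at scene (160,175), or side (357,136). I choose the large one on the mat. Its red flap faces world +x. The tray is at (287,234), the yellow rack at (370,222) and the blue rack at (414,229). I'll check the choice in a close crop.

Run:
```python
from h import *
a=cv2.imread('pics/scene0.png');b=cv2.imread('pics/side0.png')
A=cv2.resize(a[150:290,135:235],None,fx=4,fy=4,interpolation=cv2.INTER_CUBIC)
B=cv2.resize(b[110:190,240:340],None,fx=4,fy=4,interpolation=cv2.INTER_CUBIC)
C=np.zeros((560,800,3),np.uint8);C[:,:400]=A;C[:320,400:]=B
cv2.imwrite('pics/crop1.png',C)
c=load('scene0');s=load('side0')
for n,p in dict(tray=[(248,197),(325,197),(327,273),(247,270)],yel=[(346,189),(376,188),(394,254),(364,258)],blue=[(390,196),(422,194),(438,264),(406,265)]).items():
    P=np.array([at(c,u,v,.01)[:2] for u,v in p]);print(n,P.mean(0).round(4),P.round(3).tolist())
for n,p in dict(tray=[(250,189),(332,193),(331,244),(247,238)],yel=[(257,264),(340,267),(341,292),(255,289)],blue=[(243,296),(329,303),(328,329),(240,320)]).items():
    P=np.array([at(s,u,v,.01)[:2] for u,v in p]);print(n,P.mean(0).round(4),P.round(3).tolist())
```

```text
tray [ 0.5003 -0.0025] [[0.367, -0.113], [0.371, 0.11], [0.638, 0.098], [0.625, -0.106]]
yel [0.463  0.2273] [[0.34, 0.174], [0.338, 0.262], [0.581, 0.277], [0.592, 0.197]]
blue [0.4922 0.3437] [[0.372, 0.298], [0.366, 0.391], [0.615, 0.384], [0.617, 0.302]]
tray [ 0.4974 -0.0045] [[0.638, -0.102], [0.364, -0.112], [0.363, 0.097], [0.624, 0.099]]
yel [0.4564 0.2282] [[0.582, 0.192], [0.334, 0.179], [0.33, 0.264], [0.579, 0.278]]
blue [0.487 0.343] [[0.61, 0.304], [0.364, 0.303], [0.365, 0.384], [0.609, 0.38]]
```

View pics/crop1.png

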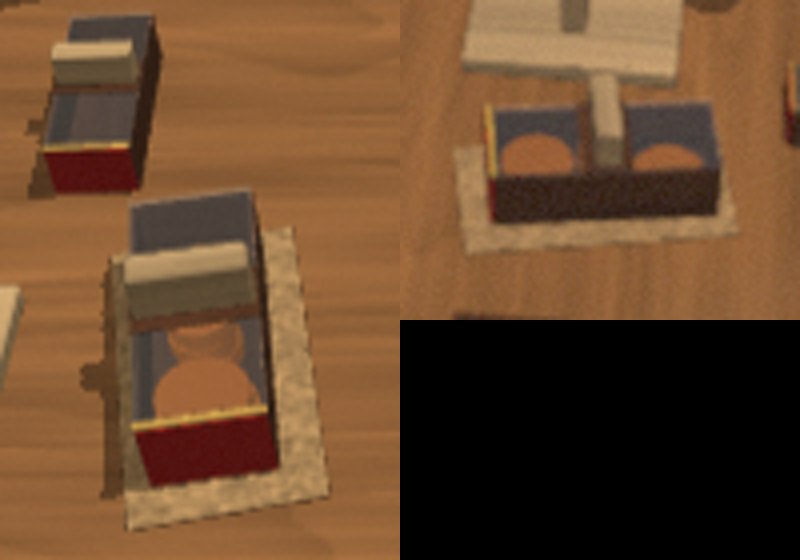

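The crop confirms it. The big caddy has orange discs under its clear roof and its flap faces +x, while the small one is empty and off the mat. Next I'll work out its pose.

Run:
```python
from h import *
c=load('scene0');s=load('side0');w=load('wrist0')
f=lambda x,y:(135+x/4,150+y/4); g=lambda x,y:(240+(x-400)/4,110+y/4)
def show(n,c,P,z):
    Q=np.array([at(c,u,v,z)[:2] for u,v in P]); print(n,Q.mean(0).round(4),Q.round(3).tolist())
show('roof',c,[f(*p) for p in[(132,207),(253,190),(135,428),(266,408)]],.066)
show('mat',c,[f(*p) for p in[(110,258),(293,229),(328,494),(130,528)]],.004)
show('griptop',c,[f(*p) for p in[(127,260),(247,244),(250,265),(127,285)]],.106)
show('roofS',s,[g(*p) for p in[(488,105),(711,101),(720,168),(492,182)]],.066)
show('matS',s,[g(*p) for p in[(455,150),(738,233),(470,253)]],.004)
show('gripS',s,[g(*p) for p in[(591,74),(616,74),(622,140),(597,146)]],.106)
E=w['extrinsics'];print('cam',-E[:3,:3].T@E[:3,3], E[:3,:3].T@[0,0,-1])
```

```text
roof [ 0.5208 -0.2705] [[0.434, -0.325], [0.419, -0.244], [0.622, -0.296], [0.608, -0.216]]
mat [ 0.5271 -0.2672] [[0.424, -0.354], [0.399, -0.226], [0.63, -0.183], [0.654, -0.306]]
griptop [ 0.5217 -0.2694] [[0.518, -0.309], [0.506, -0.233], [0.524, -0.229], [0.539, -0.306]]
roofS [ 0.5155 -0.2704] [[0.619, -0.302], [0.424, -0.327], [0.414, -0.245], [0.605, -0.208]]
matS [ 0.5547 -0.2391] [[0.649, -0.306], [0.393, -0.229], [0.622, -0.182]]
gripS [ 0.5137 -0.2661] [[0.53, -0.307], [0.508, -0.309], [0.498, -0.229], [0.518, -0.219]]
cam [ 0.33349679 -0.53173894  0.38455937] [-0.24981241 -0.11983316 -0.96085055]
```

Call:
arm_command:
  targets:
    - {"slide": [0,0,40],"turn": [0,0,0],"fingers": 0}
    - {"slide": [0,0,40],"turn": [0,0,0],"fingers": 0}
    - {"slide": [0,0,40],"turn": [0,0,0],"fingers": 0}
    - {"slide": [25,30,0],"turn": [0,0,7],"fingers": 0}
    - {"slide": [25,30,0],"turn": [0,0,7],"fingers": 0}
    - {"slide": [25,30,0],"turn": [0,0,7],"fingers": 0}
    - {"slide": [25,30,0],"turn": [0,0,7],"fingers": 0}
    - {"slide": [25,30,0],"turn": [0,0,7],"fingers": 0}

```text
clock: 1.15
tool_pos: [0.3967, -0.412, 0.3585]
orientation: [-3.141, -0.0, 1.064]
ft_force: [0.4, -0.7, -0.7]
width: 0.0883
grasp_force: 0.0
```

Call:
arm_command:
  targets:
    - {"slide": [25,30,0],"turn": [0,0,7],"fingers": 0}
    - {"slide": [25,30,0],"turn": [0,0,7],"fingers": 0}
    - {"slide": [25,30,0],"turn": [0,0,7],"fingers": 0}
    - {"slide": [25,30,0],"turn": [0,0,7],"fingers": 0}
    - {"slide": [21,24,-40],"turn": [0,0,10],"fingers": 0}
    - {"slide": [0,0,-40],"turn": [0,0,0],"fingers": 0}
    - {"slide": [0,0,0],"turn": [0,0,0],"fingers": 0}
    - {"slide": [0,0,0],"turn": [0,0,0],"fingers": 0}

```text
clock: 2.15
tool_pos: [0.5177, -0.2698, 0.28]
orientation: [3.14, 0.001, 1.722]
ft_force: [-0.6, -0.8, -0.0]
width: 0.0883
grasp_force: 0.0
```

Run:
```python
from h import *
im,c=snap('wrist','w1')
print(sensors.state()['q'].round(2))
# predicted pixels of nominal grip top corners & roof
for z,n,hx,hy in((.106,'grip',.012,.04),(.066,'roof',.098,.042),(.004,'mat',.12,.065)):
    print(n,[proj(c,[.517+a*hx*.986-b*hy*.165,-.269+a*hx*.165+b*hy*.986,z],True).round(0).tolist() for a,b in((1,1),(1,-1),(-1,-1),(-1,1))])
```

```text
[ 0.72  0.62 -0.54  1.63  0.37  0.99  0.2 ]
grip [[291.0, 144.0], [291.0, 221.0], [268.0, 221.0], [267.0, 144.0]]
roof [[365.0, 139.0], [362.0, 210.0], [197.0, 213.0], [192.0, 142.0]]
mat [[370.0, 118.0], [366.0, 213.0], [194.0, 215.0], [188.0, 121.0]]
```

View pics/w1.png

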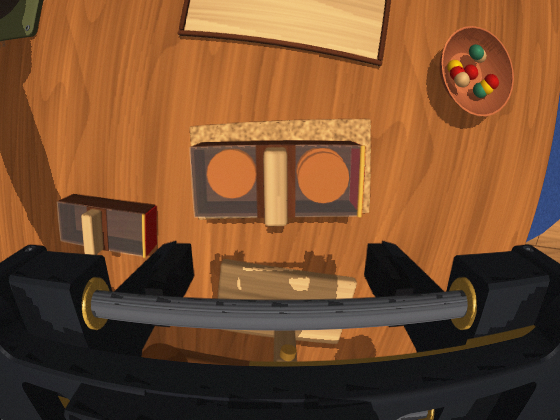

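The wrist view shows the grip top at about (276,186) and the roof corners at (193,143) to (362,216). The caddy is about 2–4 mm further toward -x and -y than I estimated, so I'll correct, descend and pinch.

Call:
arm_command:
  targets:
    - {"slide": [-2,-3,-40],"turn": [0,0,0.5],"fingers": 0}
    - {"slide": [0,0,-40],"turn": [0,0,0],"fingers": 0}
    - {"slide": [0,0,-40],"turn": [0,0,0],"fingers": 0}
    - {"slide": [0,0,-30],"turn": [0,0,0],"fingers": 0}
    - {"slide": [0,0,-30],"turn": [0,0,0],"fingers": 0}
    - {"slide": [0,0,-20],"turn": [0,0,0],"fingers": 0}
    - {"slide": [0,0,-9],"turn": [0,0,0],"fingers": 0}
    - {"slide": [0,0,0],"turn": [0,0,0],"fingers": 0}

```text
clock: 3.2
tool_pos: [0.5159, -0.2727, 0.0705]
orientation: [3.14, 0.001, 1.731]
ft_force: [0.1, -0.1, 0.5]
width: 0.088
grasp_force: 0.0
```

Call:
arm_command:
  targets:
    - {"fingers": 100}
    - {"fingers": 200}
    - {"fingers": 255}
    - {"fingers": 255}
    - {"fingers": 255}
    - {"fingers": 255}
    - {"fingers": 255}
    - {"fingers": 255}

```text
invalid input at $.targets[0]: expected keys turn, slide, fingers
```

Call:
arm_command:
  targets:
    - {"slide": [0,0,0],"turn": [0,0,0],"fingers": 120}
    - {"slide": [0,0,0],"turn": [0,0,0],"fingers": 200}
    - {"slide": [0,0,0],"turn": [0,0,0],"fingers": 255}
    - {"slide": [0,0,0],"turn": [0,0,0],"fingers": 255}
    - {"slide": [0,0,0],"turn": [0,0,0],"fingers": 255}
    - {"slide": [0,0,0],"turn": [0,0,0],"fingers": 255}

```text
clock: 3.95
tool_pos: [0.5152, -0.2721, 0.0697]
orientation: [-3.142, -0.0, 1.732]
ft_force: [-0.5, -0.6, 0.4]
width: 0.0302
grasp_force: 0.0
```

Call:
arm_command:
  targets:
    - {"slide": [0,0,10],"turn": [0,0,0],"fingers": 255}
    - {"slide": [0,0,20],"turn": [0,0,0],"fingers": 255}
    - {"slide": [0,0,20],"turn": [0,0,0],"fingers": 255}
    - {"slide": [0,0,20],"turn": [0,0,0],"fingers": 255}
    - {"slide": [0,0,20],"turn": [0,0,0],"fingers": 255}
    - {"slide": [0,0,20],"turn": [0,0,0],"fingers": 255}
    - {"slide": [0,0,20],"turn": [0,0,0],"fingers": 255}
    - {"slide": [0,0,0],"turn": [0,0,0],"fingers": 255}

```text
clock: 4.95
tool_pos: [0.5153, -0.2722, 0.2005]
orientation: [3.14, 0.001, 1.731]
ft_force: [0.4, 1.0, -7.3]
width: 0.0236
grasp_force: 30.0
```

Call:
arm_command:
  targets:
    - {"slide": [-11,27,6],"turn": [0,0,-1],"fingers": 255}
    - {"slide": [-11,27,6],"turn": [0,0,-1],"fingers": 255}
    - {"slide": [-11,27,6],"turn": [0,0,-1],"fingers": 255}
    - {"slide": [-11,27,6],"turn": [0,0,-1],"fingers": 255}
    - {"slide": [-11,27,6],"turn": [0,0,-1],"fingers": 255}
    - {"slide": [-11,27,0],"turn": [0,0,-1],"fingers": 255}
    - {"slide": [-11,27,0],"turn": [0,0,-1],"fingers": 255}
    - {"slide": [-11,27,0],"turn": [0,0,-1],"fingers": 255}

```text
clock: 5.95
tool_pos: [0.4258, -0.0553, 0.2289]
orientation: [-3.139, -0.0, 1.591]
ft_force: [-0.0, 0.8, -6.9]
width: 0.0234
grasp_force: 30.0
```

Call:
arm_command:
  targets:
    - {"slide": [-11,27,0],"turn": [0,0,-0.5],"fingers": 255}
    - {"slide": [-11,27,0],"turn": [0,0,-0.5],"fingers": 255}
    - {"slide": [0,0,-10],"turn": [0,2,0],"fingers": 255}
    - {"slide": [0,0,-10],"turn": [0,2,0],"fingers": 255}
    - {"slide": [0,0,-10],"turn": [0,2,0],"fingers": 255}
    - {"slide": [0,0,-10],"turn": [0,2,0],"fingers": 255}
    - {"slide": [0,0,0],"turn": [0,2,0],"fingers": 255}
    - {"slide": [0,0,0],"turn": [0,0,0],"fingers": 255}

```text
clock: 6.95
tool_pos: [0.4062, -0.0023, 0.189]
orientation: [-2.967, -0.001, 1.573]
ft_force: [0.2, 0.5, -7.2]
width: 0.0239
grasp_force: 30.0
```

Run:
```python
from h import *
im,c=snap('side','s2'); s=sensors.state(); print(s['q'].round(2),s['tool_pos'],s['orientation'])
im2,_=snap('scene','c2')
A=cv2.resize(im[110:270,200:400],None,fx=4,fy=3.75,interpolation=cv2.INTER_CUBIC)
cv2.imwrite('pics/crop2.png',A[:,:,::-1])
from scipy.spatial.transform import Rotation as R
Rm=R.from_euler('xyz',s['orientation']).as_matrix()
# expected lip corners/roof edges in side, tool frame: y along flap direction, z down
for n,p in dict(lipL=(-.042,.098,.066),lipR=(.042,.098,.066),backR=(.042,-.098,.066),roofR=(.042,.098,.004),gripTopR=(.04,.012,-.036)).items():
    q=proj(c,s['tool_pos']+Rm@np.array(p)); print(n,((q-[200,110])*[4,3.75]).round(0))
```

```text
[ 0.2   0.6  -0.46  2.09  0.34  0.7  -0.49] [ 0.405717   -0.00227848  0.18922021] [-2.96724823e+00 -1.08249860e-03  1.57363314e+00]
lipL [376. 285.]
lipR [369. 363.]
backR [630. 353.]
roofR [357. 312.]
gripTopR [469. 271.]
```

View pics/crop2.png

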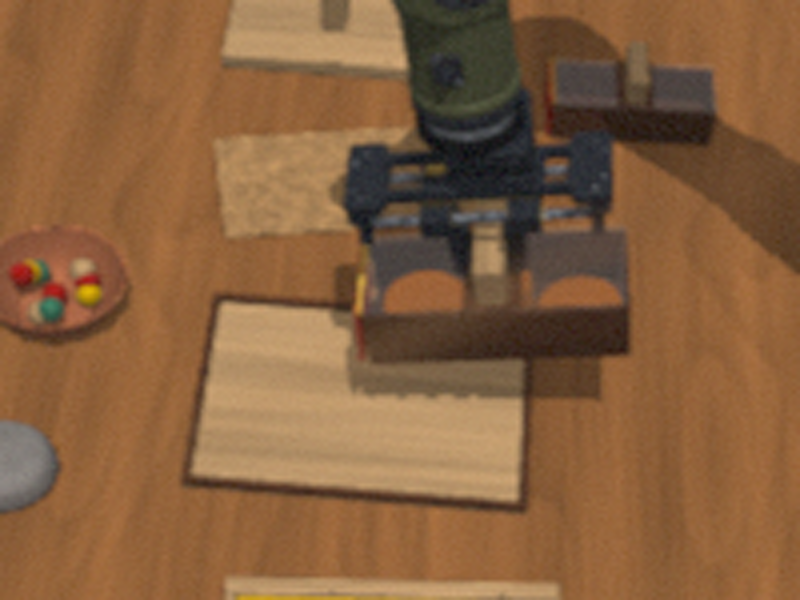

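The side crop shows the caddy held as modelled: the lip corner is at crop (365,363) against a predicted (369,363). The flap end faces over the tray, so I'll lower and tip gradually.

Call:
arm_command:
  targets:
    - {"slide": [-4,0,-7],"turn": [0,1,0],"fingers": 255}
    - {"slide": [-4,0,-7],"turn": [0,1,0],"fingers": 255}
    - {"slide": [-4,0,-7],"turn": [0,1,0],"fingers": 255}
    - {"slide": [-4,0,-7],"turn": [0,1,0],"fingers": 255}
    - {"slide": [-4,0,-7],"turn": [0,1,0],"fingers": 255}
    - {"slide": [-4,0,-7],"turn": [0,1,0],"fingers": 255}
    - {"slide": [-4,0,-7],"turn": [0,1,0],"fingers": 255}
    - {"slide": [-4,0,-7],"turn": [0,1,0],"fingers": 255}

```text
clock: 8.05
tool_pos: [0.3731, -0.0021, 0.1333]
orientation: [-2.827, -0.001, 1.574]
ft_force: [-0.4, -0.2, -6.2]
width: 0.0239
grasp_force: 30.0
```

Call:
arm_command:
  targets:
    - {"slide": [2,0,1],"turn": [0,1.5,0],"fingers": 255}
    - {"slide": [2,0,1],"turn": [0,1.5,0],"fingers": 255}
    - {"slide": [2,0,1],"turn": [0,1,0],"fingers": 255}
    - {"slide": [2,0,1],"turn": [0,1,0],"fingers": 255}
    - {"slide": [2,0,1],"turn": [0,1,0],"fingers": 255}
    - {"slide": [2,0,1],"turn": [0,1,0],"fingers": 255}
    - {"slide": [0,0,0],"turn": [0,0,0],"fingers": 255}
    - {"slide": [0,0,0],"turn": [0,0,0],"fingers": 255}

```text
clock: 9.05
tool_pos: [0.3851, -0.0021, 0.1398]
orientation: [-2.705, -0.002, 1.574]
ft_force: [-0.2, -0.6, -5.1]
width: 0.0236
grasp_force: 30.0
```

Run:
```python
from h import *
a,c=snap('side','s3'); s=sensors.state(); print(s['q'].round(2),s['tool_pos'],s['orientation'],s['ft_force'])
b,_=snap('scene','c3')
A=cv2.resize(a[150:270,220:380],(400,300));B=cv2.resize(b[170:290,210:370],(400,300))
cv2.imwrite('pics/crop3.png',np.hstack([A,B])[:,:,::-1])
```

```text
[ 0.19  0.79 -0.45  1.97  0.3   0.89 -0.45] [ 0.38505152 -0.00213038  0.13982341] [-2.70533562e+00 -1.52294299e-03  1.57429742e+00] [-0.9123406  -0.55764874 -5.46192167]
```

View pics/crop3.png

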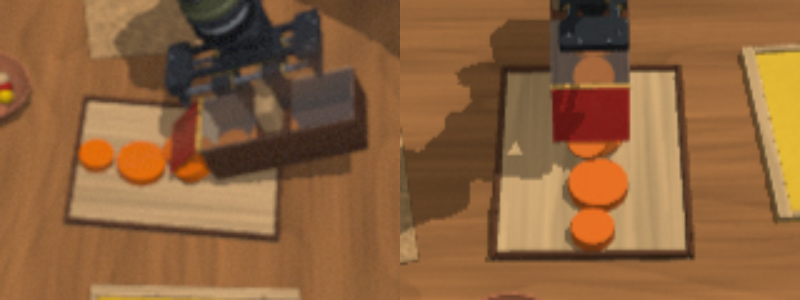

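Three discs lie in the tray along y≈0: scene crop (592,230), (598,185) and one at (590,150) by the flap. More are still inside, so I'll shift sideways to spread the rest.

Call:
arm_command:
  targets:
    - {"slide": [-6,0,8],"turn": [0,-5,0],"fingers": 255}
    - {"slide": [-6,0,8],"turn": [0,-5,0],"fingers": 255}
    - {"slide": [-4,15,4],"turn": [0,0,0],"fingers": 255}
    - {"slide": [0,15,0],"turn": [0,0,0],"fingers": 255}
    - {"slide": [0,15,0],"turn": [0,0,0],"fingers": 255}
    - {"slide": [0,15,0],"turn": [0,0,0],"fingers": 255}
    - {"slide": [0,3,-10],"turn": [0,0,0],"fingers": 255}
    - {"slide": [0,0,-8],"turn": [0,1,0],"fingers": 255}

```text
clock: 10.15
tool_pos: [0.3687, 0.0607, 0.141]
orientation: [-2.86, -0.0, 1.575]
ft_force: [0.8, 0.4, -5.5]
width: 0.0241
grasp_force: 30.0
```

Call:
arm_command:
  targets:
    - {"slide": [2,0,1],"turn": [0,2,0],"fingers": 255}
    - {"slide": [2,0,1],"turn": [0,2,0],"fingers": 255}
    - {"slide": [2,0,1],"turn": [0,2,0],"fingers": 255}
    - {"slide": [2,0,1],"turn": [0,2,0],"fingers": 255}
    - {"slide": [2,0,1],"turn": [0,2,0],"fingers": 255}
    - {"slide": [0,0,0],"turn": [0,0,0],"fingers": 255}
    - {"slide": [0,0,0],"turn": [0,0,0],"fingers": 255}
    - {"slide": [0,0,0],"turn": [0,0,0],"fingers": 255}

```text
clock: 11.15
tool_pos: [0.3788, 0.0607, 0.1468]
orientation: [-2.688, -0.001, 1.574]
ft_force: [0.2, -0.4, -5.4]
width: 0.0236
grasp_force: 30.0
```

Run:
```python
from h import *
a,c=snap('side','s4'); s=sensors.state(); print(s['q'].round(2),s['tool_pos'],s['orientation'],s['ft_force'])
b,_=snap('scene','c4')
A=cv2.resize(a[150:270,220:380],(400,300));B=cv2.resize(b[170:290,210:370],(400,300))
cv2.imwrite('pics/crop4.png',np.hstack([A,B])[:,:,::-1])
```

```text
[ 0.09  0.79 -0.49  1.96  0.24  0.91 -0.53] [0.37888847 0.06073227 0.14681866] [-2.68778205e+00 -1.39618824e-03  1.57440603e+00] [ 0.01843345 -0.37234918 -4.69700406]
```

View pics/crop4.png

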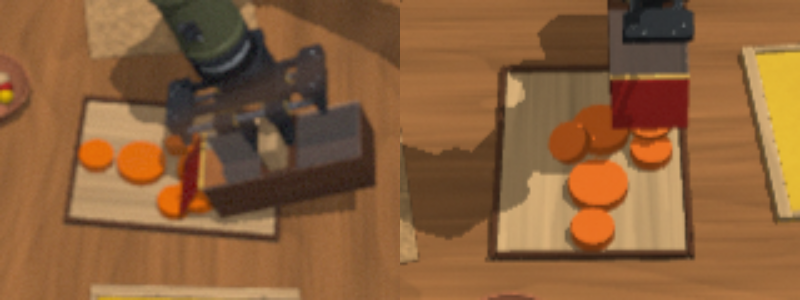

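Call:
arm_command:
  targets:
    - {"slide": [2,0,2],"turn": [0,2.8,0],"fingers": 255}
    - {"slide": [2,0,2],"turn": [0,2.8,0],"fingers": 255}
    - {"slide": [2,0,2],"turn": [0,2.8,0],"fingers": 255}
    - {"slide": [2,0,2],"turn": [0,2.8,0],"fingers": 255}
    - {"slide": [2,0,2],"turn": [0,2.8,0],"fingers": 255}
    - {"slide": [2,0,2],"turn": [0,2.8,0],"fingers": 255}
    - {"slide": [2,0,2],"turn": [0,2.8,0],"fingers": 255}
    - {"slide": [0,0,2],"turn": [0,2.4,0],"fingers": 255}

```text
clock: 12.25
tool_pos: [0.3938, 0.0609, 0.1624]
orientation: [-2.304, -0.003, 1.573]
ft_force: [-0.2, -0.0, -3.7]
width: 0.0236
grasp_force: 30.0
```

Call:
arm_command:
  targets:
    - {"slide": [-12,0,2],"turn": [0,0,0],"fingers": 255}
    - {"slide": [10,0,0],"turn": [0,0,0],"fingers": 255}
    - {"slide": [-12,0,2],"turn": [0,0,0],"fingers": 255}
    - {"slide": [10,0,0],"turn": [0,0,0],"fingers": 255}
    - {"slide": [-12,0,2],"turn": [0,0,0],"fingers": 255}
    - {"slide": [0,0,0],"turn": [0,0,0],"fingers": 255}
    - {"slide": [0,0,0],"turn": [0,0,0],"fingers": 255}
    - {"slide": [0,0,0],"turn": [0,0,0],"fingers": 255}

```text
clock: 13.25
tool_pos: [0.3779, 0.0609, 0.1685]
orientation: [-2.305, -0.003, 1.573]
ft_force: [0.5, 0.3, -5.3]
width: 0.024
grasp_force: 30.0
```

Run:
```python
from h import *
a,c=snap('side','s5'); s=sensors.state(); print(s['q'].round(2),s['tool_pos'],s['orientation'],s['ft_force'])
b,_=snap('scene','c5')
A=cv2.resize(a[150:270,220:380],(400,300));B=cv2.resize(b[170:290,210:370],(400,300))
cv2.imwrite('pics/crop5.png',np.hstack([A,B])[:,:,::-1])
```

```text
[ 0.09  0.97 -0.49  1.68  0.12  1.38 -0.45] [0.37771902 0.06092277 0.16854126] [-2.30452819 -0.00286603  1.57302361] [-0.18857876 -0.03468352 -3.63574997]
```

View pics/crop5.png

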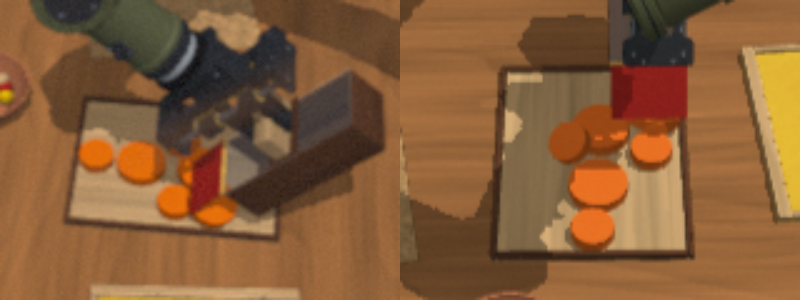

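The caddy now weighs in as empty, at 3.6 N. All discs are out: big at scene crop (598,185), (605,130) and (660,125); small at (592,230), (570,142) and (650,150). Now I'll lift, level and return the caddy.

Call:
arm_command:
  targets:
    - {"slide": [-5,0,15],"turn": [0,0,0],"fingers": 255}
    - {"slide": [0,0,25],"turn": [0,-2,0],"fingers": 255}
    - {"slide": [0,0,20],"turn": [0,-6,0],"fingers": 255}
    - {"slide": [0,0,10],"turn": [0,-8,0],"fingers": 255}
    - {"slide": [0,0,0],"turn": [0,-8,0],"fingers": 255}
    - {"slide": [0,0,0],"turn": [0,-8,0],"fingers": 255}
    - {"slide": [0,0,0],"turn": [0,-8,0],"fingers": 255}
    - {"slide": [0,0,0],"turn": [0,-8,0],"fingers": 255}

```text
clock: 14.35
tool_pos: [0.3706, 0.0605, 0.2397]
orientation: [3.139, 0.001, 1.574]
ft_force: [0.4, -0.9, -4.1]
width: 0.0238
grasp_force: 30.0
```

Call:
arm_command:
  targets:
    - {"slide": [14,-33,0],"turn": [0,0,1],"fingers": 255}
    - {"slide": [14,-33,0],"turn": [0,0,1],"fingers": 255}
    - {"slide": [14,-33,0],"turn": [0,0,1],"fingers": 255}
    - {"slide": [14,-33,0],"turn": [0,0,1],"fingers": 255}
    - {"slide": [14,-33,0],"turn": [0,0,1],"fingers": 255}
    - {"slide": [14,-33,0],"turn": [0,0,1],"fingers": 255}
    - {"slide": [14,-33,0],"turn": [0,0,1],"fingers": 255}
    - {"slide": [14,-33,0],"turn": [0,0,1],"fingers": 255}

```text
clock: 15.35
tool_pos: [0.4824, -0.2034, 0.2392]
orientation: [-3.138, -0.001, 1.715]
ft_force: [1.0, 0.4, -4.6]
width: 0.0238
grasp_force: 30.0
```

Call:
arm_command:
  targets:
    - {"slide": [14,-33,0],"turn": [0,0,1],"fingers": 255}
    - {"slide": [14,-33,0],"turn": [0,0,0],"fingers": 255}
    - {"slide": [0,0,0],"turn": [0,0,0],"fingers": 255}
    - {"slide": [0,0,0],"turn": [0,0,0],"fingers": 255}

```text
clock: 15.85
tool_pos: [0.5107, -0.2677, 0.2388]
orientation: [-3.139, -0.002, 1.732]
ft_force: [0.5, 1.4, -3.6]
width: 0.0237
grasp_force: 30.0
```

Run:
```python
from h import *
s=sensors.state(); print(s['q'].round(2),s['tool_pos'],np.degrees(s['orientation']),s['ft_force'])
b,c=snap('scene','c6');a,_=snap('side','s6')
B=cv2.resize(b[180:290,230:350],(480,440),interpolation=cv2.INTER_CUBIC)
B2=cv2.resize(b[150:290,135:235],(314,440))
cv2.imwrite('pics/crop6.png',np.hstack([B,B2])[:,:,::-1])
# segment orange in tray
hsv=cv2.cvtColor(b,cv2.COLOR_RGB2HSV); print(hsv[230-5:235,285:300:3].tolist()[0])
```

```text
[ 0.71  0.66 -0.53  1.7   0.41  0.89  0.17] [ 0.51065549 -0.26766652  0.2387698 ] [-1.79851517e+02 -1.26330613e-01  9.92424160e+01] [ 0.52320304  1.43585411 -3.63246737]
[[11, 221, 181], [12, 216, 234], [12, 216, 234], [12, 217, 234], [12, 215, 234]]
```

View pics/crop6.png

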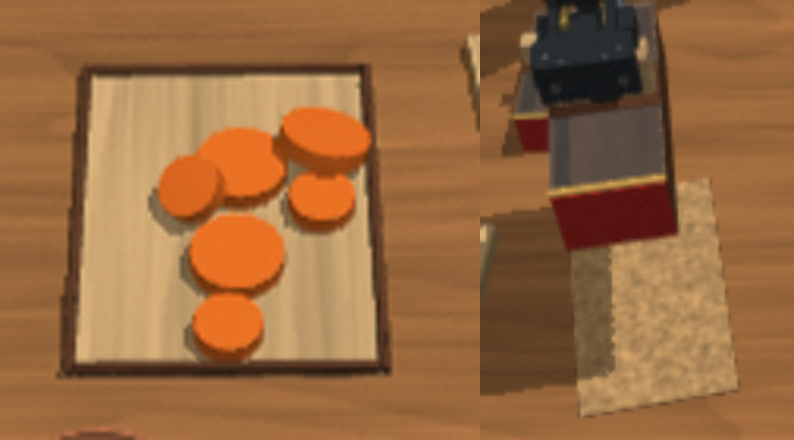

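The crop shows six discs, three big and three small. The small one at (188,187) and the big one at (325,138) lean on their neighbours. The caddy is level and empty over the mat, so I'll lower it.

Call:
arm_command:
  targets:
    - {"slide": [8,-4,-35],"turn": [0,0,0],"fingers": 255}
    - {"slide": [0,0,-35],"turn": [0,0,0],"fingers": 255}
    - {"slide": [0,0,-35],"turn": [0,0,0],"fingers": 255}
    - {"slide": [0,0,-30],"turn": [0,0,0],"fingers": 255}
    - {"slide": [0,0,-18],"turn": [0,0,0],"fingers": 255}
    - {"slide": [0,0,-8],"turn": [0,0,0],"fingers": 255}
    - {"slide": [0,0,-3],"turn": [0,0,0],"fingers": 255}
    - {"slide": [0,0,0],"turn": [0,0,0],"fingers": 255}

```text
clock: 16.95
tool_pos: [0.5209, -0.2733, 0.0756]
orientation: [3.14, 0.001, 1.732]
ft_force: [-0.1, -0.3, -4.1]
width: 0.024
grasp_force: 30.0
```

Call:
arm_command:
  targets:
    - {"slide": [0,0,-1],"turn": [0,0,0],"fingers": 255}
    - {"slide": [0,0,-1],"turn": [0,0,0],"fingers": 255}
    - {"slide": [0,0,0],"turn": [0,0,0],"fingers": 255}

```text
clock: 17.32
tool_pos: [0.5209, -0.2731, 0.0752]
orientation: [3.14, 0.002, 1.732]
ft_force: [-3.4, 2.4, 11.3]
width: 0.0238
grasp_force: 30.0
```

Call:
arm_command:
  targets:
    - {"slide": [0,0,0],"turn": [0,0,0],"fingers": 150}
    - {"slide": [0,0,0],"turn": [0,0,0],"fingers": 60}
    - {"slide": [0,0,0],"turn": [0,0,0],"fingers": 0}
    - {"slide": [0,0,0],"turn": [0,0,0],"fingers": 0}
    - {"slide": [0,0,10],"turn": [0,0,0],"fingers": 0}
    - {"slide": [0,0,30],"turn": [0,0,0],"fingers": 0}
    - {"slide": [0,0,50],"turn": [0,0,0],"fingers": 0}
    - {"slide": [0,0,60],"turn": [0,0,0],"fingers": 0}

```text
clock: 18.32
tool_pos: [0.5195, -0.2729, 0.2242]
orientation: [-3.14, -0.001, 1.732]
ft_force: [0.7, -1.1, -0.2]
width: 0.0882
grasp_force: 0.0
```

Call:
arm_command:
  targets:
    - {"slide": [0,0,40],"turn": [0,0,0],"fingers": 0}
    - {"slide": [-8,40,0],"turn": [0,0,-1],"fingers": 0}
    - {"slide": [-8,40,0],"turn": [0,0,-1],"fingers": 0}
    - {"slide": [-8,40,0],"turn": [0,0,-1],"fingers": 0}
    - {"slide": [-8,40,0],"turn": [0,0,-2],"fingers": 0}
    - {"slide": [-8,40,0],"turn": [0,0,-2],"fingers": 0}
    - {"slide": [-8,40,0],"turn": [0,0,-2],"fingers": 0}
    - {"slide": [0,35,0],"turn": [0,0,0],"fingers": 0}

```text
clock: 19.32
tool_pos: [0.4715, 0.0034, 0.2635]
orientation: [3.141, 0.0, 1.575]
ft_force: [-0.0, 0.1, 0.6]
width: 0.088
grasp_force: 0.0
```

Call:
arm_command:
  targets:
    - {"slide": [0,0,0],"turn": [0,0,0],"fingers": 0}
    - {"slide": [0,0,0],"turn": [0,0,0],"fingers": 0}

```text
clock: 19.58
tool_pos: [0.4722, 0.001, 0.263]
orientation: [3.141, 0.001, 1.574]
ft_force: [-0.5, -0.7, 0.4]
width: 0.0876
grasp_force: 0.0
```

```bash
cat >> h.py <<'E'
def rectify(c,im,x0,x1,y0,y1,z,mm=2,fish=True):
    # top-down map at height z: rows = x decreasing downwards? rows grow with x, cols grow with y
    xs=np.arange(x0,x1,mm/1000.);ys=np.arange(y0,y1,mm/1000.)
    M=np.array([[proj(c,[x,y,z],fish) for y in ys] for x in xs],np.float32)
    return cv2.remap(im,M[...,0],M[...,1],cv2.INTER_LINEAR)
E
python3 - <<'E'
from h import *
s=sensors.state(); print(s['q'].round(2),s['tool_pos'],np.degrees(s['orientation']),s['ft_force'])
a,c=snap('wrist','w7'); b,_=snap('scene','c7')
T=rectify(c,a,.35,.65,-.12,.12,.02,.8)
B2=cv2.resize(b[150:290,135:235],(290,375))
T=np.hstack([T,B2[:T.shape[0]]]) if T.shape[0]<=375 else T
print(T.shape); cv2.imwrite('pics/t7.png',T[:,:,::-1])
E
```

```text
[ 0.24  0.49 -0.51  1.97  0.34  0.76 -0.47] [0.47215793 0.00101924 0.26298433] [1.79992750e+02 4.98215192e-02 9.01810128e+01] [-0.53821818 -0.7489642   0.4150155 ]
(376, 300, 3)
```

View pics/t7.png

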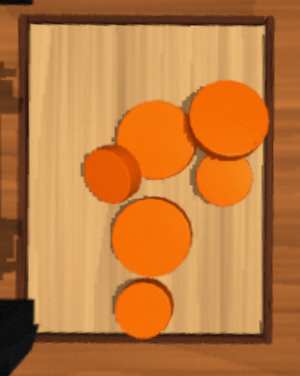

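The rectified view shows six discs and the empty caddy's tray:
- **F, small:** (143,308), flat and free.
- **E, big:** (151,237), flat and free.
- **D, small:** (112,173), leaning on C.
- **C, big:** (156,140).
- **A, big:** (228,118), leaning on B.
- **B, small:** (224,178).

I'll pick F and E first. I'll also refine the rack poses by colour.

```bash
cat >> h.py <<'E'
def discs(c,im,fish=True,z=.02,box=(.36,.645,-.112,.108),mm=1):
    """blobs of orange in the top-down map: centre, size"""
    T=rectify(c,im,*box,z,mm,fish); h=cv2.cvtColor(T,cv2.COLOR_RGB2HSV)
    m=cv2.inRange(h,(3,185,90),(18,255,255)); out=[]
    g=cv2.GaussianBlur(cv2.cvtColor(T,cv2.COLOR_RGB2GRAY),(3,3),0)
    cs,_=cv2.findContours(cv2.morphologyEx(m,cv2.MORPH_OPEN,np.ones((3,3))),cv2.RETR_EXTERNAL,cv2.CHAIN_APPROX_NONE)
    for k in cs:
        if cv2.contourArea(k)*mm*mm<500: continue
        (u,v),(w,hh),a=cv2.fitEllipse(k); out.append((round(box[0]+v*mm/1000,4),round(box[2]+u*mm/1000,4),round(w*mm),round(hh*mm),round(cv2.contourArea(k)*mm*mm)))
    return out,T,m
E
python3 - <<'E'
from h import *
for f in('scene0','side0','c7'):
    c=load(f)
    for n,lo,hi,box in(('yel',(22,150,100),(35,255,255),(.3,.65,.15,.31)),('blue',(100,120,40),(120,255,255),(.3,.66,.28,.42))):
        T=rectify(c,c['im'],*box,.005,1,False); m=cv2.inRange(cv2.cvtColor(T,cv2.COLOR_RGB2HSV),lo,hi)
        k=max(cv2.findContours(m,0,1)[0],key=cv2.contourArea); (u,v),wh,a=cv2.minAreaRect(k)
        print(f,n,round(box[0]+v/1000,4),round(box[2]+u/1000,4),np.round(wh,0),round(a,1))
print(discs(load('w7'),load('w7')['im'])[0])
E
```

```text
scene0 yel 0.4571 0.2275 [229.  58.] 86.3
scene0 blue 0.4875 0.3425 [227.  75.] 90.0
side0 yel 0.458 0.2237 [232.  57.] 85.7
side0 blue 0.488 0.3395 [ 71. 230.] -0.0
c7 yel 0.4572 0.2272 [230.  58.] 86.0
c7 blue 0.4875 0.3425 [227.  75.] 90.0
[(0.5576, -0.0009, 60, 121, 4926), (0.4675, 0.028, 91, 152, 9174)]
```

Call:
arm_command:
  targets:
    - {"slide": [12,0,0],"turn": [0,0,-10],"fingers": 0}
    - {"slide": [12,0,0],"turn": [0,0,-10],"fingers": 0}
    - {"slide": [12,0,0],"turn": [0,0,-10],"fingers": 0}
    - {"slide": [12,0,0],"turn": [0,0,-10],"fingers": 0}
    - {"slide": [12,0,0],"turn": [0,0,-10],"fingers": 0}
    - {"slide": [12,0,0],"turn": [0,0,-10],"fingers": 0}
    - {"slide": [12,0,0],"turn": [0,0,-10],"fingers": 0}
    - {"slide": [12,0,0],"turn": [0,0,-10],"fingers": 0}

```text
clock: 20.68
tool_pos: [0.5685, 0.0003, 0.2626]
orientation: [3.141, 0.001, 0.17]
ft_force: [-0.3, -0.5, -0.2]
width: 0.0882
grasp_force: 0.0
```

Call:
arm_command:
  targets:
    - {"slide": [14,-2,0],"turn": [0,0,-10],"fingers": 0}
    - {"slide": [14,-2,-20],"turn": [0,0,0],"fingers": 0}
    - {"slide": [0,0,-20],"turn": [0,0,0],"fingers": 0}
    - {"slide": [0,0,0],"turn": [0,0,0],"fingers": 0}
    - {"slide": [0,0,0],"turn": [0,0,0],"fingers": 0}

```text
clock: 21.3
tool_pos: [0.5965, -0.0029, 0.2233]
orientation: [3.141, -0.001, 0.003]
ft_force: [1.3, 0.4, -0.7]
width: 0.0881
grasp_force: 0.0
```

Run:
```python
from h import *
s=sensors.state(); print(s['q'].round(2),s['tool_pos'],np.degrees(s['orientation']))
a,c=snap('wrist','w8'); o,T,m=discs(c,a); print(o); 
b,c=snap('scene','c8'); print(discs(c,b,False)[0])
```

```text
[-0.06  0.66 -0.03  1.68  0.03  0.8  -1.67] [ 0.59647292 -0.00285405  0.22333472] [ 1.79989718e+02 -3.95496611e-02  1.53636638e-01]
[(0.5584, -0.0018, 59, 119, 4843), (0.4761, 0.023, 80, 153, 8034)]
[(0.567, 0.0003, 58, 128, 5316), (0.4748, 0.0288, 100, 149, 9872)]
```

```bash
cat >> h.py <<'E'
def peaks(m,box=(.36,.645,-.112,.108),mm=1):
    d=cv2.distanceTransform(cv2.copyMakeBorder(m,1,1,1,1,cv2.BORDER_CONSTANT),cv2.DIST_L2,5)[1:-1,1:-1]; out=[]
    while d.max()*mm>15:
        _,r,_,(u,v)=cv2.minMaxLoc(d); out.append((round(box[0]+v*mm/1000,3),round(box[2]+u*mm/1000,3),round(float(r)*mm,1)))
        cv2.circle(d,(u,v),int(r*1.0),0,-1)
        d[(d>0)&(np.hypot(*np.meshgrid(np.arange(d.shape[1])-u,np.arange(d.shape[0])-v))<r+8)]=0
    return out
E
python3 - <<'E'
from h import *
for f,fi in(('w7',True),('w8',True),('c8',False)):
    c=load(f);print(f,peaks(discs(c,c['im'],fi)[2]))
E
```

```text
w7 [(0.446, 0.062, 31.8), (0.462, 0.004, 31.2), (0.539, 0.001, 31.2), (0.488, -0.029, 22.8), (0.492, 0.059, 22.6), (0.597, -0.005, 22.6)]
w8 [(0.541, 0.0, 31.4), (0.47, 0.002, 29.8), (0.494, 0.058, 22.6), (0.598, -0.006, 22.2), (0.487, -0.032, 22.0), (0.46, 0.064, 19.2)]
c8 [(0.473, 0.005, 32.8), (0.548, 0.002, 31.6), (0.448, 0.066, 27.8), (0.605, -0.004, 22.8), (0.5, 0.061, 22.4), (0.497, -0.028, 20.2)]
```

Call:
arm_command:
  targets:
    - {"slide": [1,-3,-40],"turn": [0,0,0],"fingers": 0}
    - {"slide": [0,0,-50],"turn": [0,0,0],"fingers": 0}
    - {"slide": [0,0,-50],"turn": [0,0,0],"fingers": 0}
    - {"slide": [0,0,-40],"turn": [0,0,0],"fingers": 0}
    - {"slide": [0,0,-24],"turn": [0,0,0],"fingers": 0}
    - {"slide": [0,0,-10],"turn": [0,0,0],"fingers": 60}
    - {"slide": [0,0,0],"turn": [0,0,0],"fingers": 150}
    - {"slide": [0,0,0],"turn": [0,0,0],"fingers": 255}

```text
clock: 22.4
tool_pos: [0.5983, -0.0052, 0.0101]
orientation: [3.142, -0.002, 0.004]
ft_force: [1.6, -0.4, -0.4]
width: 0.0602
grasp_force: 0.0
```

Call:
arm_command:
  targets:
    - {"slide": [0,0,0],"turn": [0,0,0],"fingers": 255}
    - {"slide": [0,0,0],"turn": [0,0,0],"fingers": 255}
    - {"slide": [0,0,0],"turn": [0,0,0],"fingers": 255}

```text
clock: 22.78
tool_pos: [0.5979, -0.0051, 0.0097]
orientation: [3.142, -0.002, 0.004]
ft_force: [-0.8, -0.7, 6.6]
width: 0.0453
grasp_force: 30.0
```

Call:
arm_command:
  targets:
    - {"slide": [0,0,30],"turn": [0,0,0],"fingers": 255}
    - {"slide": [0,0,40],"turn": [0,0,0],"fingers": 255}
    - {"slide": [-12,39,0],"turn": [0,0,1],"fingers": 255}
    - {"slide": [-12,39,0],"turn": [0,0,1],"fingers": 255}
    - {"slide": [-12,40,0],"turn": [0,0,1],"fingers": 255}
    - {"slide": [-12,40,0],"turn": [0,0,1],"fingers": 255}
    - {"slide": [-12,39,0],"turn": [0,0,0],"fingers": 255}
    - {"slide": [-11,39,0],"turn": [0,0,0],"fingers": 255}

```text
clock: 23.78
tool_pos: [0.5256, 0.2321, 0.0787]
orientation: [3.141, 0.0, 0.074]
ft_force: [0.1, 1.5, -1.5]
width: 0.0451
grasp_force: 30.0
```

Call:
arm_command:
  targets:
    - {"slide": [0,0,0],"turn": [0,0,0],"fingers": 255}
    - {"slide": [0,0,0],"turn": [0,0,0],"fingers": 255}

```text
clock: 24.02
tool_pos: [0.5264, 0.2298, 0.0787]
orientation: [3.14, 0.0, 0.073]
ft_force: [-0.2, -0.1, -0.7]
width: 0.045
grasp_force: 30.0
```

```bash
cat >> h.py <<'E'
def racks(c,im,fish=True):
    for n,lo,hi,box in(('yel',(22,150,60),(35,255,255),(.3,.65,.15,.31)),('blue',(100,120,30),(120,255,255),(.3,.66,.28,.42))):
        T=rectify(c,im,*box,.005,1,fish); m=cv2.inRange(cv2.cvtColor(T,cv2.COLOR_RGB2HSV),lo,hi)
        k=max(cv2.findContours(m,0,1)[0],key=cv2.contourArea); (u,v),wh,a=cv2.minAreaRect(k)
        print(n,round(box[0]+v/1000,4),round(box[2]+u/1000,4),np.round(wh,0),round(a,1))
E
python3 - <<'E'
from h import *
s=sensors.state(); print(s['q'].round(2),s['tool_pos'],np.degrees(s['orientation']),s['width'])
a,c=snap('wrist','w9'); racks(c,a); T=rectify(c,a,.31,.65,.14,.42,.005,1)
h=cv2.cvtColor(T,cv2.COLOR_RGB2HSV); m=cv2.inRange(h,(22,150,60),(35,255,255))
for r in range(20,320,30):
    u=np.where(m[r])[0]; print(round(.31+r/1000,3), (.14+u.min()/1000,.14+u.max()/1000,len(u)) if len(u) else None)
E
```

```text
[-0.51  0.86  0.02  1.85 -0.04  0.44 -1.96] [0.52638641 0.22978792 0.07872238] [1.79926344e+02 1.13074599e-03 4.18486448e+00] 0.044989089828844545
yel 0.4047 0.2208 [38. 60.] 85.7
blue 0.531 0.3408 [143.  77.] 89.6
0.33 None
0.36 None
0.39 (np.float64(0.191), np.float64(0.249), 59)
0.42 (np.float64(0.193), np.float64(0.251), 59)
0.45 None
0.48 None
0.51 None
0.54 (np.float64(0.201), np.float64(0.259), 21)
0.57 (np.float64(0.203), np.float64(0.26), 58)
0.6 None
```

Call:
arm_command:
  targets:
    - {"slide": [0,-1,-30],"turn": [0,0,0],"fingers": 255}
    - {"slide": [0,0,-25],"turn": [0,0,0],"fingers": 255}
    - {"slide": [0,0,-9],"turn": [0,0,0],"fingers": 255}
    - {"slide": [0,0,-3],"turn": [0,0,0],"fingers": 255}
    - {"slide": [0,0,0],"turn": [0,0,0],"fingers": 200}
    - {"slide": [0,0,0],"turn": [0,0,0],"fingers": 60}
    - {"slide": [0,0,0],"turn": [0,0,0],"fingers": 60}
    - {"slide": [0,0,10],"turn": [0,0,0],"fingers": 60}

```text
clock: 25.08
tool_pos: [0.5258, 0.2298, 0.0219]
orientation: [3.141, 0.001, 0.074]
ft_force: [-0.1, 0.3, -0.3]
width: 0.0675
grasp_force: 0.0
```

Call:
arm_command:
  targets:
    - {"slide": [0,0,40],"turn": [0,0,0],"fingers": 0}
    - {"slide": [2,-40,40],"turn": [0,0,-1],"fingers": 0}
    - {"slide": [2,-40,40],"turn": [0,0,-1],"fingers": 0}
    - {"slide": [2,-40,0],"turn": [0,0,-1],"fingers": 0}
    - {"slide": [2,-40,0],"turn": [0,0,-1],"fingers": 0}
    - {"slide": [2,-40,0],"turn": [0,0,0],"fingers": 0}
    - {"slide": [2,-30,0],"turn": [0,0,0],"fingers": 0}
    - {"slide": [0,0,0],"turn": [0,0,0],"fingers": 0}

```text
clock: 26.08
tool_pos: [0.5383, -0.0034, 0.1425]
orientation: [3.14, -0.001, -0.002]
ft_force: [-0.5, 0.8, 0.1]
width: 0.0879
grasp_force: 0.0
```

```bash
cat > look.py <<'E'
from h import *
import sys
s=sensors.state(); print(s['q'].round(2),s['tool_pos'].round(4),np.degrees(s['orientation']).round(1))
f=sys.argv[1]; a,c=snap('wrist','w'+f); print('wrist',peaks(discs(c,a)[2]))
b,c=snap('scene','c'+f); print('scene',peaks(discs(c,b,False)[2]))
R=(.33,.63,.14,.42); print('racks',peaks(discs(c,b,False,.021,R)[2],R))
E
python3 look.py 10
```

```text
[-0.07  0.72 -0.02  1.92  0.03  0.5  -1.68] [ 0.5383 -0.0034  0.1425] [ 1.799e+02 -0.000e+00 -1.000e-01]
wrist [(0.466, 0.003, 31.8), (0.54, 0.0, 30.8), (0.487, -0.031, 22.6), (0.496, 0.056, 21.8), (0.454, 0.059, 20.0)]
scene [(0.473, 0.005, 32.6), (0.548, 0.002, 31.4), (0.499, 0.061, 22.6), (0.458, 0.069, 22.2), (0.497, -0.028, 20.2)]
racks [(0.532, 0.232, 23.4)]
```

Call:
arm_command:
  targets:
    - {"slide": [2,4,-40],"turn": [0,0,0],"fingers": 0}
    - {"slide": [0,0,-50],"turn": [0,0,0],"fingers": 0}
    - {"slide": [0,0,-33],"turn": [0,0,0],"fingers": 0}
    - {"slide": [0,0,-10],"turn": [0,0,0],"fingers": 0}
    - {"slide": [0,0,0],"turn": [0,0,0],"fingers": 150}
    - {"slide": [0,0,0],"turn": [0,0,0],"fingers": 255}
    - {"slide": [0,0,0],"turn": [0,0,0],"fingers": 255}
    - {"slide": [0,0,0],"turn": [0,0,0],"fingers": 255}

```text
clock: 27.18
tool_pos: [0.5412, 0.004, 0.0101]
orientation: [-3.141, -0.002, 0.004]
ft_force: [0.5, 0.5, 6.7]
width: 0.0628
grasp_force: 30.0
```

Call:
arm_command:
  targets:
    - {"slide": [0,0,20],"turn": [0,0,0],"fingers": 255}
    - {"slide": [0,0,40],"turn": [0,0,0],"fingers": 255}
    - {"slide": [0,0,20],"turn": [0,0,0],"fingers": 255}

```text
clock: 27.55
tool_pos: [0.541, 0.0037, 0.0917]
orientation: [-3.142, -0.003, 0.003]
ft_force: [0.4, 0.4, 0.0]
width: 0.0631
grasp_force: 30.0
```

Call:
arm_command:
  targets:
    - {"slide": [3,42,0],"turn": [0,0,0],"fingers": 255}
    - {"slide": [3,42,0],"turn": [0,0,0],"fingers": 255}
    - {"slide": [3,42,0],"turn": [0,0,0],"fingers": 255}
    - {"slide": [3,42,0],"turn": [0,0,0],"fingers": 255}
    - {"slide": [3,42,0],"turn": [0,0,0],"fingers": 255}
    - {"slide": [3,42,0],"turn": [0,0,0],"fingers": 255}
    - {"slide": [3,42,0],"turn": [0,0,0],"fingers": 255}
    - {"slide": [4,43,0],"turn": [0,0,0],"fingers": 255}

```text
clock: 28.55
tool_pos: [0.565, 0.3421, 0.0902]
orientation: [-3.141, -0.0, 0.004]
ft_force: [0.9, -0.5, -1.3]
width: 0.0629
grasp_force: 30.0
```

Call:
arm_command:
  targets:
    - {"slide": [0,0,0],"turn": [0,0,0],"fingers": 255}
    - {"slide": [0,0,-30],"turn": [0,0,0],"fingers": 255}
    - {"slide": [0,0,-30],"turn": [0,0,0],"fingers": 255}

```text
clock: 28.92
tool_pos: [0.5656, 0.3397, 0.0295]
orientation: [3.141, -0.001, 0.003]
ft_force: [0.0, -0.3, -0.4]
width: 0.063
grasp_force: 30.0
```

Run:
```python
from h import *
s=sensors.state(); print(s['q'].round(2),s['tool_pos'],np.degrees(s['orientation']),s['width'])
a,c=snap('wrist','w11'); T=rectify(c,a,.34,.65,.28,.42,.005,1)
h=cv2.cvtColor(T,cv2.COLOR_RGB2HSV); m=cv2.inRange(h,(100,120,30),(120,255,255))
for r in range(10,300,30):
    u=np.where(m[r])[0]; print(round(.34+r/1000,3), (.28+u.min()/1000,.28+u.max()/1000,len(u)) if len(u) else None)
u=np.where(m.sum(1)>5000)[0]; print(.34+u.min()/1000,.34+u.max()/1000)
```

```text
[-0.65  1.01  0.07  1.58 -0.11  0.55 -2.09] [0.56564755 0.33972511 0.02951108] [ 1.79981160e+02 -5.64564403e-02  1.58678123e-01] 0.0630148614951022
0.35 None
0.38 None
0.41 None
0.44 None
0.47 None
0.5 (np.float64(0.30200000000000005), np.float64(0.378), 77)
0.53 (np.float64(0.30100000000000005), np.float64(0.378), 6)
0.56 None
0.59 (np.float64(0.30100000000000005), np.float64(0.378), 61)
0.62 (np.float64(0.40700000000000003), np.float64(0.41900000000000004), 13)
0.47300000000000003 0.601
```

Call:
arm_command:
  targets:
    - {"slide": [-2,0,-12],"turn": [0,0,0],"fingers": 255}
    - {"slide": [0,0,-6],"turn": [0,0,0],"fingers": 255}
    - {"slide": [0,0,0],"turn": [0,0,0],"fingers": 255}
    - {"slide": [0,0,0],"turn": [0,0,0],"fingers": 150}
    - {"slide": [0,0,0],"turn": [0,0,0],"fingers": 20}
    - {"slide": [0,0,0],"turn": [0,0,0],"fingers": 20}
    - {"slide": [0,0,10],"turn": [0,0,0],"fingers": 20}
    - {"slide": [0,0,40],"turn": [0,0,0],"fingers": 0}

```text
clock: 29.98
tool_pos: [0.5616, 0.34, 0.0597]
orientation: [3.139, 0.004, 0.004]
ft_force: [0.2, 0.0, 0.2]
width: 0.0878
grasp_force: 0.0
```

Call:
arm_command:
  targets:
    - {"slide": [-10,-45,45],"turn": [0,0,0],"fingers": 0}
    - {"slide": [-10,-45,45],"turn": [0,0,0],"fingers": 0}
    - {"slide": [-10,-45,40],"turn": [0,0,0],"fingers": 0}
    - {"slide": [-10,-45,0],"turn": [0,0,0],"fingers": 0}
    - {"slide": [-10,-45,0],"turn": [0,0,0],"fingers": 0}
    - {"slide": [-10,-45,0],"turn": [0,0,0],"fingers": 0}
    - {"slide": [-10,-45,0],"turn": [0,0,0],"fingers": 0}
    - {"slide": [0,-15,0],"turn": [0,0,0],"fingers": 0}

```text
clock: 30.98
tool_pos: [0.493, 0.0103, 0.1888]
orientation: [3.14, 0.0, -0.001]
ft_force: [0.2, 0.4, 0.2]
width: 0.0879
grasp_force: 0.0
```

```bash
python3 look.py 12
python3 - <<'E'
from h import *
c=load('w12'); T=rectify(c,c['im'],.36,.56,-.11,.12,.02,.5); b=load('c12')['im']
S=cv2.resize(b[180:280,230:330],(400,400),interpolation=cv2.INTER_CUBIC)
S2=np.zeros((400,T.shape[1],3),np.uint8); S2[:min(400,T.shape[0])]=T[:400]
cv2.imwrite('pics/t12.png',np.hstack([S2,S])[:,:300000,::-1]); print(S2.shape)
E
```

```text
[-0.13  0.6   0.02  2.02 -0.02  0.53 -1.67] [0.493  0.0103 0.1888] [ 1.799e+02  0.000e+00 -1.000e-01]
wrist [(0.463, 0.004, 31.8), (0.445, 0.062, 30.6), (0.487, -0.03, 23.2), (0.493, 0.058, 22.0)]
scene [(0.473, 0.005, 32.6), (0.448, 0.066, 27.8), (0.5, 0.061, 22.4), (0.497, -0.028, 19.6)]
racks [(0.571, 0.34, 30.4), (0.532, 0.232, 23.4)]
(400, 460, 3)
```

View pics/t12.png

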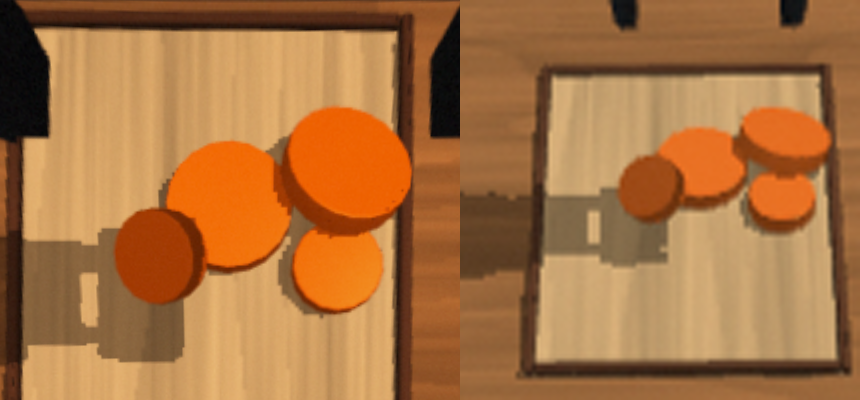

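The crop shows small D at (160,255) tilted onto flat big C at (229,205). Big A at (348,170) leans over small B at (338,268). I'll take D next, gripped across its tilt axis (tool yaw 125°).

Call:
arm_command:
  targets:
    - {"slide": [0,-5,0],"turn": [0,0,10.4],"fingers": 0}
    - {"slide": [0,-5,0],"turn": [0,0,10.4],"fingers": 0}
    - {"slide": [0,-5,0],"turn": [0,0,10.4],"fingers": 0}
    - {"slide": [0,-5,0],"turn": [0,0,10.4],"fingers": 0}
    - {"slide": [0,-5,0],"turn": [0,0,10.4],"fingers": 0}
    - {"slide": [0,-5,0],"turn": [0,0,10.4],"fingers": 0}
    - {"slide": [0,-5,0],"turn": [0,0,10.4],"fingers": 0}
    - {"slide": [0,-5,0],"turn": [0,0,10.4],"fingers": 0}

```text
clock: 32.08
tool_pos: [0.4948, -0.0242, 0.1884]
orientation: [3.14, -0.001, 1.465]
ft_force: [-0.5, -0.3, -0.5]
width: 0.0882
grasp_force: 0.0
```

Call:
arm_command:
  targets:
    - {"slide": [-6,0,0],"turn": [0,0,10.4],"fingers": 0}
    - {"slide": [0,0,0],"turn": [0,0,10.4],"fingers": 0}
    - {"slide": [0,0,0],"turn": [0,0,10.4],"fingers": 0}
    - {"slide": [0,0,0],"turn": [0,0,10.4],"fingers": 0}
    - {"slide": [0,0,0],"turn": [0,0,0],"fingers": 0}
    - {"slide": [0,0,0],"turn": [0,0,0],"fingers": 0}

```text
clock: 32.83
tool_pos: [0.4883, -0.0254, 0.1882]
orientation: [3.141, -0.0, 2.18]
ft_force: [0.3, -0.6, -0.1]
width: 0.0881
grasp_force: 0.0
```

```bash
python3 look.py 13
```

```text
[ 0.35  0.66 -0.63  2.01  0.61  0.67 -0.07] [ 0.4883 -0.0254  0.1882] [179.9  -0.  124.9]
wrist [(0.446, 0.062, 31.4), (0.462, 0.004, 31.4), (0.488, -0.029, 22.6), (0.492, 0.059, 22.6)]
scene [(0.473, 0.005, 32.6), (0.448, 0.066, 28.0), (0.5, 0.061, 22.4), (0.497, -0.028, 20.2)]
racks [(0.571, 0.34, 30.4), (0.532, 0.232, 23.4)]
```

Call:
arm_command:
  targets:
    - {"slide": [0,-5,-50],"turn": [0,0,0],"fingers": 0}
    - {"slide": [0,0,-50],"turn": [0,0,0],"fingers": 0}
    - {"slide": [0,0,-40],"turn": [0,0,0],"fingers": 0}
    - {"slide": [0,0,-25],"turn": [0,0,0],"fingers": 0}
    - {"slide": [0,0,-11],"turn": [0,0,0],"fingers": 0}
    - {"slide": [0,0,0],"turn": [0,0,0],"fingers": 100}
    - {"slide": [0,0,0],"turn": [0,0,0],"fingers": 200}
    - {"slide": [0,0,0],"turn": [0,0,0],"fingers": 255}

```text
clock: 33.92
tool_pos: [0.4883, -0.0315, 0.0127]
orientation: [3.14, 0.001, 2.181]
ft_force: [0.4, -0.9, -0.1]
width: 0.0602
grasp_force: 0.0
```

Call:
arm_command:
  targets:
    - {"slide": [0,0,0],"turn": [0,0,0],"fingers": 255}
    - {"slide": [0,0,0],"turn": [0,0,0],"fingers": 255}
    - {"slide": [0,0,20],"turn": [0,0,0],"fingers": 255}
    - {"slide": [0,0,40],"turn": [0,0,0],"fingers": 255}
    - {"slide": [0,0,20],"turn": [0,0,0],"fingers": 255}

```text
clock: 34.55
tool_pos: [0.4881, -0.0315, 0.0937]
orientation: [3.14, 0.0, 2.181]
ft_force: [0.1, -0.6, 0.0]
width: 0.0453
grasp_force: 30.0
```

```bash
python3 look.py 14; python3 -c "
import cv2;a=cv2.imread('pics/w14.png');cv2.imwrite('pics/v14.png',a[60:360])"
```

```text
[ 0.25  0.8  -0.46  2.08  0.83  0.45 -0.25] [ 0.4881 -0.0315  0.0937] [179.9   0.  125. ]
wrist [(0.447, 0.063, 31.8), (0.462, 0.005, 30.8), (0.511, -0.064, 30.0), (0.491, 0.058, 22.4)]
scene [(0.477, 0.007, 28.4), (0.449, 0.067, 27.8), (0.5, 0.061, 22.4)]
racks [(0.571, 0.34, 30.4), (0.532, 0.232, 23.4)]
```

View pics/v14.png

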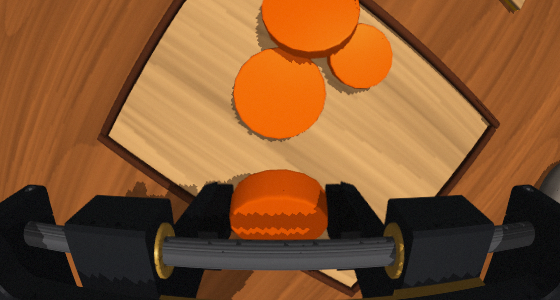

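D is held between the pads at image (280,205), slightly tilted; C, A and B remain. Carrying D to the yellow rack.

Call:
arm_command:
  targets:
    - {"slide": [-4,32,0],"turn": [0,0,7.4],"fingers": 255}
    - {"slide": [-4,32,0],"turn": [0,0,7.4],"fingers": 255}
    - {"slide": [-4,32,0],"turn": [0,0,7.4],"fingers": 255}
    - {"slide": [-4,32,0],"turn": [0,0,7.4],"fingers": 255}
    - {"slide": [-4,32,0],"turn": [0,0,7.4],"fingers": 255}
    - {"slide": [-4,32,0],"turn": [0,0,7.4],"fingers": 255}
    - {"slide": [-4,32,0],"turn": [0,0,7.4],"fingers": 255}
    - {"slide": [-3,32,0],"turn": [0,0,7],"fingers": 255}

```text
clock: 35.65
tool_pos: [0.4561, 0.2252, 0.0909]
orientation: [-3.141, -0.001, -3.071]
ft_force: [-0.1, -0.5, -0.1]
width: 0.0449
grasp_force: 30.0
```

Call:
arm_command:
  targets:
    - {"slide": [0,0,0],"turn": [0,0,0],"fingers": 255}
    - {"slide": [0,0,0],"turn": [0,0,0],"fingers": 255}

```text
clock: 35.9
tool_pos: [0.4565, 0.223, 0.0911]
orientation: [-3.139, -0.001, -3.077]
ft_force: [1.1, 0.6, -0.7]
width: 0.0451
grasp_force: 30.0
```

Call:
arm_command:
  targets:
    - {"slide": [0,1,-35],"turn": [0,0,0],"fingers": 255}
    - {"slide": [0,0,-28],"turn": [0,0,0],"fingers": 255}
    - {"slide": [0,0,-10],"turn": [0,0,0],"fingers": 255}
    - {"slide": [0,0,-3],"turn": [0,0,0],"fingers": 255}
    - {"slide": [0,0,0],"turn": [0,0,0],"fingers": 255}

```text
clock: 36.52
tool_pos: [0.4572, 0.2255, 0.0166]
orientation: [3.141, 0.001, -3.076]
ft_force: [0.3, -0.5, -0.5]
width: 0.0452
grasp_force: 30.0
```

Call:
arm_command:
  targets:
    - {"slide": [0,0,0],"turn": [0,0,0],"fingers": 200}
    - {"slide": [0,0,0],"turn": [0,0,0],"fingers": 60}
    - {"slide": [0,0,0],"turn": [0,0,0],"fingers": 60}
    - {"slide": [0,0,10],"turn": [0,0,0],"fingers": 60}
    - {"slide": [0,0,40],"turn": [0,0,0],"fingers": 60}
    - {"slide": [0,-35,50],"turn": [0,0,-8],"fingers": 0}
    - {"slide": [0,-35,20],"turn": [0,0,-10],"fingers": 0}
    - {"slide": [0,-35,0],"turn": [0,0,-10],"fingers": 0}

```text
clock: 37.52
tool_pos: [0.4576, 0.1201, 0.1383]
orientation: [3.139, 0.003, 2.714]
ft_force: [0.3, -0.5, 0.5]
width: 0.0883
grasp_force: 0.0
```

Call:
arm_command:
  targets:
    - {"slide": [0,-35,0],"turn": [0,0,-10],"fingers": 0}
    - {"slide": [0,-35,0],"turn": [0,0,-10],"fingers": 0}
    - {"slide": [0,-35,0],"turn": [0,0,-10],"fingers": 0}
    - {"slide": [0,-15,0],"turn": [0,0,-10],"fingers": 0}
    - {"slide": [0,0,0],"turn": [0,0,-10],"fingers": 0}
    - {"slide": [0,0,0],"turn": [0,0,-10],"fingers": 0}
    - {"slide": [0,0,0],"turn": [0,0,-5],"fingers": 0}
    - {"slide": [0,0,0],"turn": [0,0,0],"fingers": 0}

```text
clock: 38.52
tool_pos: [0.4568, 0.0009, 0.1366]
orientation: [3.141, -0.0, 1.586]
ft_force: [0.1, 0.8, 0.3]
width: 0.088
grasp_force: 0.0
```

```bash
python3 look.py 15
```

```text
[ 0.11  0.68 -0.34  2.15  0.57  0.4  -0.67] [0.4568 0.0009 0.1366] [180.   -0.   90.9]
wrist [(0.446, 0.061, 31.8), (0.461, 0.005, 30.8), (0.492, 0.059, 22.6)]
scene [(0.469, 0.007, 32.0), (0.45, 0.068, 27.8), (0.5, 0.061, 22.4)]
racks [(0.57, 0.341, 30.4), (0.532, 0.232, 23.4), (0.463, 0.226, 23.2)]
```

Call:
arm_command:
  targets:
    - {"slide": [4,3,-40],"turn": [0,0,0],"fingers": 0}
    - {"slide": [0,0,-45],"turn": [0,0,0],"fingers": 0}
    - {"slide": [0,0,-30],"turn": [0,0,0],"fingers": 0}
    - {"slide": [0,0,-12],"turn": [0,0,0],"fingers": 0}
    - {"slide": [0,0,0],"turn": [0,0,0],"fingers": 150}
    - {"slide": [0,0,0],"turn": [0,0,0],"fingers": 255}
    - {"slide": [0,0,0],"turn": [0,0,0],"fingers": 255}
    - {"slide": [0,0,0],"turn": [0,0,0],"fingers": 255}

```text
clock: 39.62
tool_pos: [0.4625, 0.0035, 0.0107]
orientation: [-3.141, -0.0, 1.585]
ft_force: [-0.2, -0.0, 4.4]
width: 0.0628
grasp_force: 30.0
```

Call:
arm_command:
  targets:
    - {"slide": [0,-12,3],"turn": [0,0,0],"fingers": 255}
    - {"slide": [0,0,20],"turn": [0,0,0],"fingers": 255}
    - {"slide": [0,0,30],"turn": [0,0,0],"fingers": 255}
    - {"slide": [0,0,30],"turn": [0,0,0],"fingers": 255}

```text
clock: 40.12
tool_pos: [0.4615, -0.01, 0.094]
orientation: [-3.138, 0.001, 1.584]
ft_force: [0.6, -0.1, -0.7]
width: 0.0632
grasp_force: 30.0
```

Call:
arm_command:
  targets:
    - {"slide": [3,39,0],"turn": [0,0,9.9],"fingers": 255}
    - {"slide": [3,39,0],"turn": [0,0,9.9],"fingers": 255}
    - {"slide": [3,39,0],"turn": [0,0,9.9],"fingers": 255}
    - {"slide": [3,39,0],"turn": [0,0,9.9],"fingers": 255}
    - {"slide": [3,39,0],"turn": [0,0,9.9],"fingers": 255}
    - {"slide": [3,39,0],"turn": [0,0,9.9],"fingers": 255}
    - {"slide": [3,39,0],"turn": [0,0,9.9],"fingers": 255}
    - {"slide": [3,39,0],"turn": [0,0,9.9],"fingers": 255}

```text
clock: 41.12
tool_pos: [0.4867, 0.3028, 0.093]
orientation: [-3.137, 0.0, 2.972]
ft_force: [-0.1, -1.1, -0.4]
width: 0.063
grasp_force: 30.0
```

Call:
arm_command:
  targets:
    - {"slide": [1,38,0],"turn": [0,0,9.9],"fingers": 255}
    - {"slide": [0,0,-30],"turn": [0,0,0],"fingers": 255}
    - {"slide": [0,0,-20],"turn": [0,0,0],"fingers": 255}
    - {"slide": [0,0,0],"turn": [0,0,0],"fingers": 255}

```text
clock: 41.62
tool_pos: [0.4868, 0.3389, 0.0413]
orientation: [-3.135, -0.002, 3.139]
ft_force: [1.1, 0.1, -0.6]
width: 0.0632
grasp_force: 30.0
```

Call:
arm_command:
  targets:
    - {"slide": [0,1,-18],"turn": [0,0,0],"fingers": 255}
    - {"slide": [0,0,-8],"turn": [0,0,0],"fingers": 255}
    - {"slide": [0,0,-3],"turn": [0,0,0],"fingers": 255}
    - {"slide": [0,0,0],"turn": [0,0,0],"fingers": 150}
    - {"slide": [0,0,0],"turn": [0,0,0],"fingers": 20}
    - {"slide": [0,0,0],"turn": [0,0,0],"fingers": 20}
    - {"slide": [0,0,10],"turn": [0,0,0],"fingers": 20}
    - {"slide": [0,0,40],"turn": [0,0,0],"fingers": 0}

```text
clock: 42.62
tool_pos: [0.4862, 0.3414, 0.0634]
orientation: [-3.137, -0.003, 3.14]
ft_force: [1.0, 0.0, 0.6]
width: 0.0871
grasp_force: 0.0
```

Call:
arm_command:
  targets:
    - {"slide": [-5,-42,45],"turn": [0,0,-3],"fingers": 0}
    - {"slide": [-5,-42,45],"turn": [0,0,-9],"fingers": 0}
    - {"slide": [-5,-42,20],"turn": [0,0,-10],"fingers": 0}
    - {"slide": [-5,-42,0],"turn": [0,0,-10],"fingers": 0}
    - {"slide": [-5,-42,0],"turn": [0,0,-10],"fingers": 0}
    - {"slide": [-5,-42,0],"turn": [0,0,-10],"fingers": 0}
    - {"slide": [-5,-30,0],"turn": [0,0,-10],"fingers": 0}
    - {"slide": [0,0,0],"turn": [0,0,-10],"fingers": 0}

```text
clock: 43.62
tool_pos: [0.4513, 0.0575, 0.1745]
orientation: [-3.138, 0.002, 1.874]
ft_force: [0.4, 1.3, -0.3]
width: 0.0881
grasp_force: 0.0
```

Call:
arm_command:
  targets:
    - {"slide": [0,0,0],"turn": [0,0,-9],"fingers": 0}
    - {"slide": [0,0,0],"turn": [0,0,-9],"fingers": 0}
    - {"slide": [0,0,0],"turn": [0,0,0],"fingers": 0}
    - {"slide": [0,0,0],"turn": [0,0,0],"fingers": 0}

```text
clock: 44.12
tool_pos: [0.4521, 0.0608, 0.1744]
orientation: [-3.14, -0.0, 1.572]
ft_force: [0.6, -0.0, -0.6]
width: 0.0879
grasp_force: 0.0
```

```bash
python3 look.py 16;  python3 - <<'E'
from h import *
c=load('w16'); T=rectify(c,c['im'],.38,.56,-.03,.12,.02,.4); b=load('c16')['im'];d,_=snap('side','s16')
S=[cv2.resize(x,(T.shape[0],T.shape[0]),interpolation=cv2.INTER_CUBIC)[:, :] for x in (b[195:255,285:345],)]
v=c['im'][40:40+T.shape[0]//1] 
cv2.imwrite('pics/t16.png',cv2.resize(np.hstack([T]+S),(800,430))[:,:,::-1])
E
```

```text
[ 0.11  0.63 -0.54  2.11  0.61  0.56 -0.88] [0.4521 0.0608 0.1744] [-179.9   -0.    90.1]
wrist [(0.446, 0.059, 31.8), (0.491, 0.06, 22.4)]
scene [(0.449, 0.063, 30.0), (0.5, 0.061, 22.4)]
racks [(0.492, 0.343, 30.4), (0.571, 0.34, 30.4), (0.463, 0.226, 23.4), (0.534, 0.231, 23.4)]
```

View pics/t16.png

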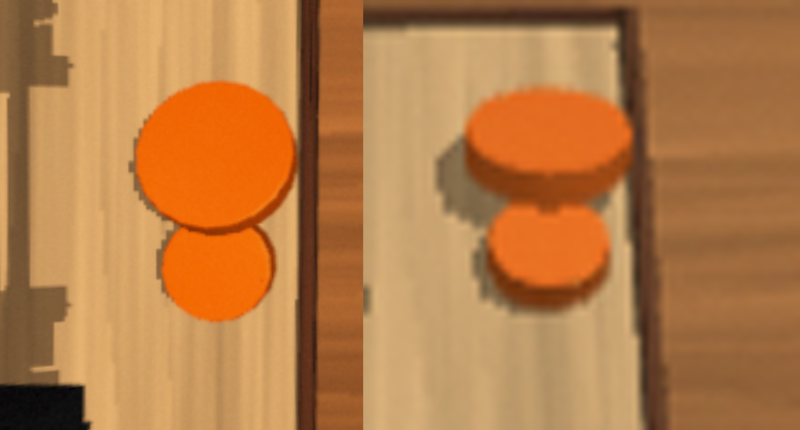

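The crop shows big A at (215,155) with its +x edge resting on small B at (217,268), and the tilt axis lies along y. I'll grip A along y with the tips kept above the tray rim.

Call:
arm_command:
  targets:
    - {"slide": [-3,-2,0],"turn": [0,0,10],"fingers": 0}
    - {"slide": [0,0,0],"turn": [0,0,10],"fingers": 0}
    - {"slide": [0,0,0],"turn": [0,0,10],"fingers": 0}
    - {"slide": [0,0,0],"turn": [0,0,10],"fingers": 0}
    - {"slide": [0,0,0],"turn": [0,0,10],"fingers": 0}
    - {"slide": [0,0,0],"turn": [0,0,10],"fingers": 0}
    - {"slide": [0,0,0],"turn": [0,0,10],"fingers": 0}
    - {"slide": [0,0,-20],"turn": [0,0,10],"fingers": 0}

```text
clock: 45.28
tool_pos: [0.4501, 0.0587, 0.1546]
orientation: [-3.141, 0.003, 2.971]
ft_force: [0.5, -1.0, 0.8]
width: 0.0882
grasp_force: 0.0
```

Call:
arm_command:
  targets:
    - {"slide": [0,0,-30],"turn": [0,0,10],"fingers": 0}
    - {"slide": [0,0,-30],"turn": [0,0,0],"fingers": 0}
    - {"slide": [0,0,0],"turn": [0,0,0],"fingers": 0}
    - {"slide": [0,0,0],"turn": [0,0,0],"fingers": 0}

```text
clock: 45.78
tool_pos: [0.4494, 0.0589, 0.0948]
orientation: [-3.14, 0.001, 3.14]
ft_force: [0.2, 1.0, 0.3]
width: 0.0883
grasp_force: 0.0
```

```bash
python3 look.py 17
```

```text
[ 0.25  0.87 -0.81  2.17  1.17  0.65  0.14] [0.4494 0.0589 0.0948] [-179.9    0.   179.9]
wrist [(0.448, 0.061, 32.8), (0.491, 0.059, 22.6)]
scene [(0.449, 0.062, 29.6), (0.5, 0.061, 22.4)]
racks [(0.492, 0.343, 30.6), (0.57, 0.341, 30.4), (0.463, 0.226, 23.4), (0.532, 0.232, 23.4)]
```

Well aligned. Descend to TCP z≈0.0125 and grip.

Call:
arm_command:
  targets:
    - {"slide": [0,1,-40],"turn": [0,0,0],"fingers": 0}
    - {"slide": [0,0,-30],"turn": [0,0,0],"fingers": 0}
    - {"slide": [0,0,-11],"turn": [0,0,0],"fingers": 0}
    - {"slide": [0,0,0],"turn": [0,0,0],"fingers": 0}
    - {"slide": [0,0,0],"turn": [0,0,0],"fingers": 150}
    - {"slide": [0,0,0],"turn": [0,0,0],"fingers": 255}
    - {"slide": [0,0,0],"turn": [0,0,0],"fingers": 255}
    - {"slide": [0,0,0],"turn": [0,0,0],"fingers": 255}

```text
clock: 46.88
tool_pos: [0.4494, 0.0596, 0.0134]
orientation: [-3.139, 0.001, 3.14]
ft_force: [0.1, -1.0, 3.8]
width: 0.0634
grasp_force: 30.0
```

Call:
arm_command:
  targets:
    - {"slide": [0,0,20],"turn": [0,0,0],"fingers": 255}
    - {"slide": [0,0,30],"turn": [0,0,0],"fingers": 255}
    - {"slide": [0,0,30],"turn": [0,0,0],"fingers": 255}
    - {"slide": [0,0,0],"turn": [0,0,0],"fingers": 255}

```text
clock: 47.38
tool_pos: [0.45, 0.0599, 0.0945]
orientation: [-3.14, 0.003, 3.14]
ft_force: [0.2, 0.1, -0.8]
width: 0.0633
grasp_force: 30.0
```

Call:
arm_command:
  targets:
    - {"slide": [-6,40,0],"turn": [0,0,0],"fingers": 255}
    - {"slide": [-6,40,0],"turn": [0,0,0],"fingers": 255}
    - {"slide": [-6,40,0],"turn": [0,0,0],"fingers": 255}
    - {"slide": [-6,40,0],"turn": [0,0,0],"fingers": 255}
    - {"slide": [-6,40,0],"turn": [0,0,0],"fingers": 255}
    - {"slide": [-6,40,0],"turn": [0,0,0],"fingers": 255}
    - {"slide": [-5,40,0],"turn": [0,0,0],"fingers": 255}
    - {"slide": [0,0,-25],"turn": [0,0,0],"fingers": 255}

```text
clock: 48.38
tool_pos: [0.4073, 0.3448, 0.0682]
orientation: [3.138, 0.001, -3.139]
ft_force: [0.1, -0.3, -1.0]
width: 0.0632
grasp_force: 30.0
```

Call:
arm_command:
  targets:
    - {"slide": [0,0,-25],"turn": [0,0,0],"fingers": 255}
    - {"slide": [0,0,0],"turn": [0,0,0],"fingers": 255}
    - {"slide": [0,0,0],"turn": [0,0,0],"fingers": 255}

```text
clock: 48.75
tool_pos: [0.4079, 0.3396, 0.043]
orientation: [-3.139, -0.0, 3.14]
ft_force: [0.1, -0.5, 0.5]
width: 0.0634
grasp_force: 30.0
```

Call:
arm_command:
  targets:
    - {"slide": [1,0,-18],"turn": [0,0,0],"fingers": 255}
    - {"slide": [0,0,-8],"turn": [0,0,0],"fingers": 255}
    - {"slide": [0,0,-2],"turn": [0,0,0],"fingers": 255}
    - {"slide": [0,0,0],"turn": [0,0,0],"fingers": 150}
    - {"slide": [0,0,0],"turn": [0,0,0],"fingers": 20}
    - {"slide": [0,0,0],"turn": [0,0,0],"fingers": 20}
    - {"slide": [0,0,10],"turn": [0,0,0],"fingers": 20}
    - {"slide": [0,0,40],"turn": [0,0,0],"fingers": 0}

```text
clock: 49.75
tool_pos: [0.4083, 0.3386, 0.0647]
orientation: [-3.137, -0.002, 3.14]
ft_force: [-0.4, 0.8, 0.2]
width: 0.0876
grasp_force: 0.0
```

Call:
arm_command:
  targets:
    - {"slide": [11,-40,45],"turn": [0,0,-3],"fingers": 0}
    - {"slide": [11,-40,30],"turn": [0,0,-9],"fingers": 0}
    - {"slide": [11,-40,0],"turn": [0,0,-10],"fingers": 0}
    - {"slide": [11,-40,0],"turn": [0,0,-10],"fingers": 0}
    - {"slide": [11,-40,0],"turn": [0,0,-10],"fingers": 0}
    - {"slide": [11,-40,0],"turn": [0,0,-10],"fingers": 0}
    - {"slide": [11,-40,0],"turn": [0,0,-10],"fingers": 0}
    - {"slide": [5,0,0],"turn": [0,0,-10],"fingers": 0}

```text
clock: 50.75
tool_pos: [0.4912, 0.0553, 0.1403]
orientation: [-3.138, 0.002, 1.872]
ft_force: [0.3, -0.1, 0.0]
width: 0.0881
grasp_force: 0.0
```

Call:
arm_command:
  targets:
    - {"slide": [0,0,0],"turn": [0,0,-9],"fingers": 0}
    - {"slide": [0,0,0],"turn": [0,0,-9],"fingers": 0}
    - {"slide": [0,0,0],"turn": [0,0,0],"fingers": 0}
    - {"slide": [0,0,0],"turn": [0,0,0],"fingers": 0}

```text
clock: 51.25
tool_pos: [0.491, 0.0598, 0.1403]
orientation: [-3.14, -0.0, 1.572]
ft_force: [0.4, -0.3, -0.7]
width: 0.0883
grasp_force: 0.0
```

```bash
python3 look.py 18
```

```text
[ 0.1   0.73 -0.51  2.03  0.67  0.55 -0.89] [0.491  0.0598 0.1403] [-179.9   -0.    90.1]
wrist [(0.492, 0.059, 22.0)]
scene [(0.5, 0.061, 22.4)]
racks [(0.492, 0.343, 30.4), (0.57, 0.341, 30.4), (0.413, 0.341, 30.2), (0.463, 0.226, 23.4), (0.532, 0.232, 23.4)]
```

Call:
arm_command:
  targets:
    - {"slide": [1,-1,-40],"turn": [0,0,0],"fingers": 0}
    - {"slide": [0,0,-45],"turn": [0,0,0],"fingers": 0}
    - {"slide": [0,0,-34],"turn": [0,0,0],"fingers": 0}
    - {"slide": [0,0,-12],"turn": [0,0,0],"fingers": 0}
    - {"slide": [0,0,0],"turn": [0,0,0],"fingers": 150}
    - {"slide": [0,0,0],"turn": [0,0,0],"fingers": 255}
    - {"slide": [0,0,0],"turn": [0,0,0],"fingers": 255}
    - {"slide": [0,0,0],"turn": [0,0,0],"fingers": 255}

```text
clock: 52.35
tool_pos: [0.4925, 0.0585, 0.0097]
orientation: [-3.141, -0.0, 1.569]
ft_force: [-0.2, 0.4, -0.1]
width: 0.0504
grasp_force: 0.0
```

Call:
arm_command:
  targets:
    - {"slide": [0,0,0],"turn": [0,0,0],"fingers": 255}
    - {"slide": [0,0,0],"turn": [0,0,0],"fingers": 255}
    - {"slide": [0,0,20],"turn": [0,0,0],"fingers": 255}
    - {"slide": [0,0,30],"turn": [0,0,0],"fingers": 255}
    - {"slide": [0,0,30],"turn": [0,0,0],"fingers": 255}

```text
clock: 52.98
tool_pos: [0.4916, 0.0584, 0.0897]
orientation: [-3.138, 0.0, 1.569]
ft_force: [-0.8, -0.6, 0.1]
width: 0.0451
grasp_force: 30.0
```

Call:
arm_command:
  targets:
    - {"slide": [-10,16,0],"turn": [0,0,9.4],"fingers": 255}
    - {"slide": [-10,16,0],"turn": [0,0,9.4],"fingers": 255}
    - {"slide": [-10,16,0],"turn": [0,0,9.4],"fingers": 255}
    - {"slide": [-10,16,0],"turn": [0,0,9.4],"fingers": 255}
    - {"slide": [-10,16,0],"turn": [0,0,9.4],"fingers": 255}
    - {"slide": [-10,16,0],"turn": [0,0,9.4],"fingers": 255}
    - {"slide": [-10,16,0],"turn": [0,0,9.4],"fingers": 255}
    - {"slide": [-10,16,0],"turn": [0,0,9.4],"fingers": 255}

```text
clock: 53.98
tool_pos: [0.4116, 0.1868, 0.0889]
orientation: [-3.139, -0.0, 2.887]
ft_force: [0.1, -0.0, -0.7]
width: 0.045
grasp_force: 30.0
```

Call:
arm_command:
  targets:
    - {"slide": [-11,17,0],"turn": [0,0,9.4],"fingers": 255}
    - {"slide": [-11,16,0],"turn": [0,0,9.4],"fingers": 255}
    - {"slide": [0,0,-20],"turn": [0,0,0],"fingers": 255}
    - {"slide": [0,0,-20],"turn": [0,0,0],"fingers": 255}
    - {"slide": [0,0,0],"turn": [0,0,0],"fingers": 255}
    - {"slide": [0,0,0],"turn": [0,0,0],"fingers": 255}

```text
clock: 54.72
tool_pos: [0.3901, 0.2196, 0.0494]
orientation: [-3.139, 0.0, -3.073]
ft_force: [-0.1, 0.6, -0.9]
width: 0.0449
grasp_force: 30.0
```

Call:
arm_command:
  targets:
    - {"slide": [-1,0,-22],"turn": [0,0,0],"fingers": 255}
    - {"slide": [0,0,-11],"turn": [0,0,0],"fingers": 255}
    - {"slide": [0,0,-4],"turn": [0,0,0],"fingers": 255}
    - {"slide": [0,0,0],"turn": [0,0,0],"fingers": 200}
    - {"slide": [0,0,0],"turn": [0,0,0],"fingers": 60}
    - {"slide": [0,0,0],"turn": [0,0,0],"fingers": 60}
    - {"slide": [0,0,10],"turn": [0,0,0],"fingers": 60}
    - {"slide": [0,0,40],"turn": [0,0,0],"fingers": 0}

```text
clock: 55.72
tool_pos: [0.3883, 0.2189, 0.0615]
orientation: [-3.138, -0.003, -3.073]
ft_force: [0.2, 0.1, -0.9]
width: 0.0753
grasp_force: 0.0
```

Call:
arm_command:
  targets:
    - {"slide": [10,-25,50],"turn": [0,0,-8],"fingers": 0}
    - {"slide": [10,-35,50],"turn": [0,0,-8],"fingers": 0}
    - {"slide": [10,-35,30],"turn": [0,0,-8],"fingers": 0}
    - {"slide": [10,-35,0],"turn": [0,0,-8],"fingers": 0}
    - {"slide": [0,-30,0],"turn": [0,0,-8],"fingers": 0}
    - {"slide": [0,-30,0],"turn": [0,0,-8],"fingers": 0}
    - {"slide": [0,-20,0],"turn": [0,0,-8],"fingers": 0}
    - {"slide": [0,0,0],"turn": [0,0,0],"fingers": 0}

```text
clock: 56.72
tool_pos: [0.4287, 0.0082, 0.1921]
orientation: [-3.138, 0.001, 2.231]
ft_force: [-0.5, 0.6, -0.6]
width: 0.088
grasp_force: 0.0
```

```bash
python3 look.py 19
python3 - <<'E'
from h import *
b=load('c19')['im'];d,c=snap('side','s19')
R=(.33,.63,.14,.42);print('side',peaks(discs(c,d,False,.021,R)[2],R))
A=cv2.resize(b[140:290,60:460],(800,300),interpolation=cv2.INTER_CUBIC);B=cv2.resize(d[60:350,180:400],(400,300)); C=cv2.resize(d[110:190,240:340],(400,300),interpolation=cv2.INTER_CUBIC)
cv2.imwrite('pics/f19.png',np.vstack([A,np.hstack([B,C])])[:,:,::-1])
E
```

```text
[ 0.29  0.59 -0.65  2.17  0.66  0.59 -0.19] [0.4287 0.0082 0.1921] [-179.8    0.   127.8]
wrist []
scene []
racks [(0.474, 0.347, 30.6), (0.57, 0.341, 30.4), (0.412, 0.339, 30.2), (0.397, 0.22, 23.8), (0.463, 0.226, 23.4), (0.532, 0.232, 23.4)]
side [(0.403, 0.344, 30.6), (0.466, 0.351, 30.0), (0.563, 0.345, 30.0), (0.389, 0.224, 23.0), (0.456, 0.229, 23.0), (0.528, 0.234, 22.6)]
```

View pics/f19.png

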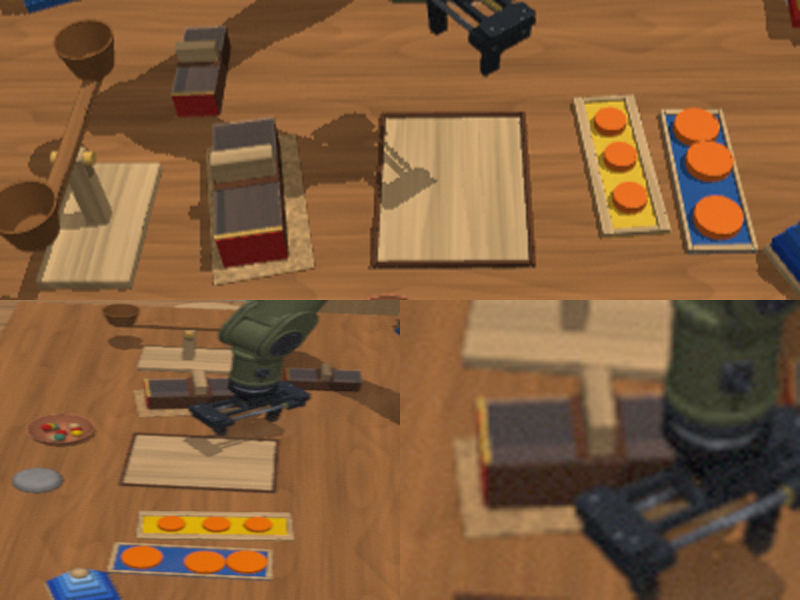

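The final view shows three small discs flat in yellow and three big in blue. The caddy is upright on its mat with the flap shut, and the bystanders are unmoved. However, the middle big disc was knocked to about (0.467,0.347), close to its neighbour and the rail. I'll re-seat it.

Call:
arm_command:
  targets:
    - {"slide": [5,42,0],"turn": [0,0,6.5],"fingers": 0}
    - {"slide": [5,42,0],"turn": [0,0,6.5],"fingers": 0}
    - {"slide": [5,42,0],"turn": [0,0,6.5],"fingers": 0}
    - {"slide": [5,42,0],"turn": [0,0,6.5],"fingers": 0}
    - {"slide": [5,42,0],"turn": [0,0,6.5],"fingers": 0}
    - {"slide": [5,42,0],"turn": [0,0,6.5],"fingers": 0}
    - {"slide": [5,42,-20],"turn": [0,0,6.5],"fingers": 0}
    - {"slide": [3,40,-20],"turn": [0,0,6.5],"fingers": 0}

```text
clock: 57.88
tool_pos: [0.4665, 0.3465, 0.1517]
orientation: [-3.141, 0.0, -3.136]
ft_force: [0.4, -0.3, -0.0]
width: 0.0882
grasp_force: 0.0
```

Call:
arm_command:
  targets:
    - {"slide": [0,0,0],"turn": [0,0,0],"fingers": 0}
    - {"slide": [0,0,0],"turn": [0,0,0],"fingers": 0}

```text
clock: 58.12
tool_pos: [0.4664, 0.3436, 0.1519]
orientation: [-3.139, -0.001, 3.141]
ft_force: [1.1, -1.0, 0.7]
width: 0.0877
grasp_force: 0.0
```

Run:
```python
from h import *
s=sensors.state(); print(s['q'].round(2),s['tool_pos'].round(4),np.degrees(s['orientation']).round(1))
a,c=snap('wrist','w20'); R=(.33,.63,.14,.42)
for z in(.021,.026): print(peaks(discs(c,a,True,z,R)[2],R))
```

```text
[-0.26  0.87 -0.83  1.77  0.81  0.89  0.11] [0.4664 0.3436 0.1519] [-179.8   -0.   180. ]
[(0.464, 0.347, 31.2), (0.401, 0.34, 30.6), (0.549, 0.34, 24.0), (0.387, 0.221, 22.6), (0.453, 0.228, 22.6)]
[(0.463, 0.347, 30.4), (0.401, 0.34, 30.0), (0.546, 0.341, 24.0), (0.452, 0.23, 22.4), (0.387, 0.223, 22.0)]
```

Call:
arm_command:
  targets:
    - {"slide": [-1,3,-45],"turn": [0,0,0],"fingers": 0}
    - {"slide": [0,0,-45],"turn": [0,0,0],"fingers": 0}
    - {"slide": [0,0,-35],"turn": [0,0,0],"fingers": 0}
    - {"slide": [0,0,-14],"turn": [0,0,0],"fingers": 0}
    - {"slide": [0,0,0],"turn": [0,0,0],"fingers": 150}
    - {"slide": [0,0,0],"turn": [0,0,0],"fingers": 255}
    - {"slide": [0,0,0],"turn": [0,0,0],"fingers": 255}
    - {"slide": [0,0,0],"turn": [0,0,0],"fingers": 255}

```text
clock: 59.18
tool_pos: [0.4668, 0.3472, 0.0145]
orientation: [-3.141, 0.002, 3.14]
ft_force: [-0.4, -0.6, 6.6]
width: 0.063
grasp_force: 30.0
```

Call:
arm_command:
  targets:
    - {"slide": [0,0,5],"turn": [0,0,0],"fingers": 255}
    - {"slide": [10,-3,0],"turn": [0,0,0],"fingers": 255}
    - {"slide": [11,-3,0],"turn": [0,0,0],"fingers": 255}
    - {"slide": [0,0,0],"turn": [0,0,0],"fingers": 255}
    - {"slide": [0,0,0],"turn": [0,0,0],"fingers": 255}

```text
clock: 59.8
tool_pos: [0.4868, 0.3405, 0.0178]
orientation: [-3.139, -0.001, 3.14]
ft_force: [-0.1, -1.2, -0.2]
width: 0.0629
grasp_force: 30.0
```

Lower, release, retreat, and check again.

Call:
arm_command:
  targets:
    - {"slide": [-1,0,-4],"turn": [0,0,0],"fingers": 255}
    - {"slide": [0,0,0],"turn": [0,0,0],"fingers": 255}
    - {"slide": [0,0,0],"turn": [0,0,0],"fingers": 150}
    - {"slide": [0,0,0],"turn": [0,0,0],"fingers": 20}
    - {"slide": [0,0,0],"turn": [0,0,0],"fingers": 20}
    - {"slide": [0,0,10],"turn": [0,0,0],"fingers": 20}
    - {"slide": [0,0,40],"turn": [0,0,0],"fingers": 0}
    - {"slide": [0,0,50],"turn": [0,0,0],"fingers": 0}

```text
clock: 60.8
tool_pos: [0.4855, 0.3401, 0.1148]
orientation: [-3.138, -0.002, 3.14]
ft_force: [-0.2, 0.2, 0.5]
width: 0.0882
grasp_force: 0.0
```

Call:
arm_command:
  targets:
    - {"slide": [0,-40,40],"turn": [0,0,-7],"fingers": 0}
    - {"slide": [0,-40,30],"turn": [0,0,-7],"fingers": 0}
    - {"slide": [0,-40,0],"turn": [0,0,-7],"fingers": 0}
    - {"slide": [0,-40,0],"turn": [0,0,-7],"fingers": 0}
    - {"slide": [0,-40,0],"turn": [0,0,-7],"fingers": 0}
    - {"slide": [0,-40,0],"turn": [0,0,-7],"fingers": 0}
    - {"slide": [0,-40,0],"turn": [0,0,-7],"fingers": 0}
    - {"slide": [0,0,0],"turn": [0,0,0],"fingers": 0}

```text
clock: 61.8
tool_pos: [0.4857, 0.0567, 0.1842]
orientation: [-3.137, 0.002, 2.279]
ft_force: [0.5, 0.3, -0.1]
width: 0.0884
grasp_force: 0.0
```

Run:
```python
from h import *
R=(.33,.63,.14,.42)
for n in('scene','side'):
    d,c=snap(n,n+'21');print(n,peaks(discs(c,d,False,.021,R)[2],R), peaks(discs(c,d,False)[2]))
```

```text
scene [(0.411, 0.339, 30.4), (0.494, 0.34, 30.4), (0.57, 0.341, 30.4), (0.397, 0.22, 23.8), (0.463, 0.226, 23.4), (0.532, 0.232, 23.4)] []
side [(0.403, 0.344, 30.4), (0.485, 0.345, 30.0), (0.563, 0.345, 30.0), (0.389, 0.224, 23.0), (0.456, 0.229, 22.8), (0.528, 0.234, 22.6)] []
```

```bash
python3 -c "
from plant import robot; print(robot.finish_job())"
```

```text
the job is handed in; nothing more can be done
None
```

The job is handed in at about 62 s: all six discs present lie flat in single rows, three large in the blue rack and three small in the yellow. The caddy is empty and upright on its mat with the flap shut, and the bystanders did not visibly move. One large disc was knocked aside late and re-seated, and the judge's verdict was not returned.

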